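# Put the chock set away in its slide-top case

## Robot

A 6-joint arm with a two-finger parallel gripper is mounted at the origin on the work surface. World frame = base frame: x ahead of the robot, y to its left, z up, the work surface at z = 0. Lengths are in m, angles in degrees, forces in N, time in s.
With the tool pointing down it reaches from about 0.325 to 1 m from the base axis. Payload 5.1 kg.
Tool frame: the origin (TCP) lies midway between the tips of the shut fingers; the grasp point (between the pads) lies 19 mm behind it; z points along the fingers, y is the line along which they close (so a half turn about z gives the same grasp; the last joint's range is limited). The gripper opens to 85 mm and grips with 20 to 120 N. Pads are 22 mm wide; open, the fingers measure 114 mm over their backs; the gripper's body (76 mm by 85 mm) begins 54 mm behind the grasp point. The pads swing forward as they close: fully open they stand 13 mm farther back than shut.
Start: joints at [72.559, 7.093, 94.555, -0, 78.352, -4.733], TCP at [0.143, 0.634, 0.231] pointing down, gripper open.
Joint ranges: [-149.61, 149.61], [-58.7, 133.49], [1.44, 155.28], [-77.14, 257.14], [18.33, 153.61], [-166.67, 166.67]. Speed limits (degrees/s): [147.25, 147.25, 180, 180, 180, 180].

## Interface

Orientations are given as [roll, pitch, yaw] about the fixed x, y, z axes, in that order (R = Rz(yaw) Ry(pitch) Rx(roll)).
In Python, from rig import readout, vision, workorder, models gives the robot as it stands.
- The arm moves only by the tool apply_moves, never from a script. Its argument "series" is a list of rows, each an object of numbers: "tx", "ty", "tz": the shift along the world's x, y, z each as a share of 1 m, from -1 to 1; "rx", "ry", "rz": the turn, a rotation vector about the world's x, y, z each as a share of 30 degrees, from -1 to 1. In form: [{"tx": .., "ty": .., "tz": .., "rx": .., "ry": .., "rz": ..}, ...]. A call has 1 to 12 rows; each row is the pose to reach, as a shift and turn from the pose commanded when the call began; what a row does not reach only later rows make up. A row lasts 1/8 s, in which the tool goes at most 62.5 mm and 10.7 degrees, less where a joint would pass 70% of its speed; a pose out of reach is approached as far as the arm can. A call with a number of a shift or a turn outside -1 to 1 is refused whole. A call with a gripper value outside its range is refused whole. "claw" is the opening, from 0 (shut) to 1 (fully open), set as the call begins (left out, the last holds). The fingers move at their own pace and stop on an object; "newtons" is the grip in N (left out, the last holds). Time passes only in rows, so rows that repeat a pose let the fingers close. It gives the time, the measured TCP pose, the force, the opening and the grip force at its end, in the units of the state.
- readout.get_obs(): the state, without advancing time (a new reading comes with each control period).
- vision.get_image(name): name is "scene" or "top" or "wrist"; returns the picture (480x640x3 uint8, blue, green, red); there is no depth.
- vision.camera_model(name): a dict with "fx", "fy", "cx", "cy" (pixels), "R" (3x3) and "t" (3): a world point X has camera coordinates R X + t. Camera axes: x right, y down, z forward; pixel columns grow to the right and rows downward; lengths in m; the calibration is good to about 2 mm. A picture is of the moment at which its call begins: read the wrist's pose just before it. camera_model takes no time and is no camera call; for the wrist camera it gives the pose at the moment of the call.
- workorder.sign_off(): hands the job in; it is judged then, once.
Trained networks look in the newest picture that a camera, given by its name, has taken for a name from the list of things; names that differ only in an ending like _2 or _b are one class to them, and where a whole thing is asked for, a point or a joint stands for the part that bears it (a point fixed in the world has none). Each returns a list of dicts, best first, with "p" (0 to 1); they miss things now and then, are a little off and sometimes report something else, mostly with a low value. They report only what shows in the picture. A call takes as long as a camera call. They do not tell look-alikes from the thing itself.
- models.boxes_of(query, camera): "extent" ([left, top, right, bottom] in pixels, round what is visible of it).
The state is a dict: "time_s": time; "joint_positions": joint angles; "joint_vel": joint speeds; "tau": joint torques, N m; "tool_pos": TCP position; "ee_rot": TCP orientation; "force": force on the tool from outside, world axes, zero at the start; "moment": the same for the moment, N m; "gripper_width": opening from 0.0 (shut) to 1.0 (fully open); "gripper_force": force on a finger pad.
Only numpy, scipy, OpenCV 4.12 (cv2) and the standard library are available. Lean on these libraries where they do the work, as an engineer would, in place of code of your own. Each camera call takes 0.05 s, during which the arm holds its last target. There are 200 camera calls.

## Task

Slide the cover of the wooden case fully open, plug every chock that stands on the shelf fully home, upright, into the socket with the border of its own colour, and then slide the cover fully shut over them. Leave the carabiner, the grit stone and the rivet setter where they are.

Things in the scene. Friction and masses are not known exactly. Their poses are not given: they have to be found in the camera images.
- case: fixed dark wooden case, level; place and yaw vary. Origin under the centre of its socket compartment, z = 0 at the shelf, x away from the robot, z up. Outside x -68 to 198, y -100 to 100 mm; side walls 8 thick, 81 high, front wall 66 high. Compartment x -60 to 60, y -92 to 92, its floor a pine socket block 30 mm high. Behind it (x > 68) an empty bay over which the open cover parks
- cover (a joint): flat wooden slide cover of the case, 136 x 182 x 6 mm, underside 67 and top 73 mm above the shelf. Value in m: 0 = fully shut over the compartment, 0.13 = fully open (slid along the case's +x, away from the robot). Friction about 2 N; stays where it is left
- cover_handle (a point): centre of the top of the cover's brass handle bar, 12 mm thick (case x), 60 long (case y), 24 high, standing on the cover; this point is 97 mm above the shelf, at case x = -40 mm + cover opening, y = 0. The cover's near edge lies 28 mm in front of it
- chock_green: green climbing chock, loose, upright on the shelf, may be absent (None): block 26 (its x) x 24 (its y) x 28 mm high, the lowest 4 mm stepped in 1.5 mm a side; on it an upright steel stem, its grip, 22 (x) x 12 (y) x 26 mm high; in all 54 mm high, 50 to 90 g. Origin: centre of the underside, z up. A half turn about z changes nothing
- chock_red: red climbing chock, loose, upright on the shelf, may be absent (None): block 29 (its x) x 24 (its y) x 28 mm high, the lowest 4 mm stepped in 1.5 mm a side; on it an upright steel stem, its grip, 22 (x) x 12 (y) x 26 mm high; in all 54 mm high, 50 to 90 g. Origin: centre of the underside, z up. A half turn about z changes nothing
- chock_blue: blue climbing chock, loose, upright on the shelf, may be absent (None): block 32 (its x) x 24 (its y) x 28 mm high, the lowest 4 mm stepped in 1.5 mm a side; on it an upright steel stem, its grip, 22 (x) x 12 (y) x 26 mm high; in all 54 mm high, 50 to 90 g. Origin: centre of the underside, z up. A half turn about z changes nothing
- chock_yellow: yellow climbing chock, loose, upright on the shelf, may be absent (None): block 35 (its x) x 24 (its y) x 28 mm high, the lowest 4 mm stepped in 1.5 mm a side; on it an upright steel stem, its grip, 22 (x) x 12 (y) x 26 mm high; in all 54 mm high, 50 to 90 g. Origin: centre of the underside, z up. A half turn about z changes nothing
- chock_black: black climbing chock, loose, upright on the shelf, may be absent (None): block 38 (its x) x 24 (its y) x 28 mm high, the lowest 4 mm stepped in 1.5 mm a side; on it an upright steel stem, its grip, 22 (x) x 12 (y) x 26 mm high; in all 54 mm high, 50 to 90 g. Origin: centre of the underside, z up. A half turn about z changes nothing
- chock_white: white climbing chock, loose, upright on the shelf, may be absent (None): block 41 (its x) x 24 (its y) x 28 mm high, the lowest 4 mm stepped in 1.5 mm a side; on it an upright steel stem, its grip, 22 (x) x 12 (y) x 26 mm high; in all 54 mm high, 50 to 90 g. Origin: centre of the underside, z up. A half turn about z changes nothing
- socket_green (a point): centre of the mouth of the socket with the green border, at case x -27, y 52 mm, 30 mm above the shelf, axes as the case; hole 29 mm along case x, 27 along case y, 24 deep (bottom 6 mm above the shelf), mouth chamfered 2 mm. A chock fully home shows 4 mm of its block and its stem, top 60 mm above the shelf, 7 under the cover
- socket_red (a point): centre of the mouth of the socket with the red border, at case x -27, y -52 mm, 30 mm above the shelf, axes as the case; hole 32 mm along case x, 27 along case y, 24 deep (bottom 6 mm above the shelf), mouth chamfered 2 mm. A chock fully home shows 4 mm of its block and its stem, top 60 mm above the shelf, 7 under the cover
- socket_blue (a point): centre of the mouth of the socket with the blue border, at case x 27, y 52 mm, 30 mm above the shelf, axes as the case; hole 35 mm along case x, 27 along case y, 24 deep (bottom 6 mm above the shelf), mouth chamfered 2 mm. A chock fully home shows 4 mm of its block and its stem, top 60 mm above the shelf, 7 under the cover
- socket_yellow (a point): centre of the mouth of the socket with the yellow border, at case x 27, y 0 mm, 30 mm above the shelf, axes as the case; hole 38 mm along case x, 27 along case y, 24 deep (bottom 6 mm above the shelf), mouth chamfered 2 mm. A chock fully home shows 4 mm of its block and its stem, top 60 mm above the shelf, 7 under the cover
- socket_black (a point): centre of the mouth of the socket with the black border, at case x 27, y -52 mm, 30 mm above the shelf, axes as the case; hole 41 mm along case x, 27 along case y, 24 deep (bottom 6 mm above the shelf), mouth chamfered 2 mm. A chock fully home shows 4 mm of its block and its stem, top 60 mm above the shelf, 7 under the cover
- socket_white (a point): centre of the mouth of the socket with the white border, at case x -27, y 0 mm, 30 mm above the shelf, axes as the case; hole 44 mm along case x, 27 along case y, 24 deep (bottom 6 mm above the shelf), mouth chamfered 2 mm. A chock fully home shows 4 mm of its block and its stem, top 60 mm above the shelf, 7 under the cover
- carabiner: bystander: dented steel pear carabiner lying flat, 108 x 76 x 12 mm, origin under its centre
- stone: bystander: bone-white ceramic grit stone, 120 x 45 x 22 mm, origin under its centre
- setter: bystander: copper rivet setter standing upright, 40 mm wide foot, 85 mm high, origin under its centre
There are look-alikes about, which are no part of the job. What is shaped like the chock_green but purple is not meant. There is more than one size of the chock_yellow; the one meant has the size given above.

How it is judged:
By the outcome, as a careful person would: the job done as asked, in the order asked, and still so for the second after the job is handed in, with the robot touching nothing.
Of chock_green, chock_red, chock_blue, chock_yellow, chock_black, chock_white only 4 to 6 are there at a start; the rules pass over those that are not, and their reading is None.
At some moment in a run one of chock_green, chock_red, chock_blue, chock_yellow, chock_black, chock_white may be knocked a few centimetres aside while the robot is not near it.
It also fails if it takes over 210 s, if anything falls off the work surface, if the arm or the gripper's body presses on something with over 40 N, if the wrist force passes 120 N, or if a joint passes its speed limit or range.

## Working session

There is one attempt and no reset: what is moved stays moved. The work goes in short steps, Python scripts to look and compute and a tool call to move; the robot and the scene stay as the last step left them, time stands still between calls to the robot, and variables do not carry over. Pictures are saved under pics/ and viewed, at most 14 in all, crops included, and the job is handed in when it is done.

Besides the shell and the picture viewer there is one more tool, called after "Call:" as a command line: name --argument value ..., lists and objects as JSON in quotes. apply_moves: Moves the arm, as the interface text tells. Shift numbers are shares of 1 m and turn numbers shares of 30 degrees, none past 1 either way. Its arguments: {"type":"object","properties":{"series":{"type":"array","items":{"type":"object","properties":{"tx":{"type":"number","minimum":-1,"maximum":1},"ty":{"type":"number","minimum":-1,"maximum":1},"tz":{"type":"number","minimum":-1,"maximum":1},"rx":{"type":"number","minimum":-1,"maximum":1},"ry":{"type":"number","minimum":-1,"maximum":1},"rz":{"type":"number","minimum":-1,"maximum":1}}}},"claw":{"type":"number"},"newtons":{"type":"number"}},"required":["series"]}

```bash
ls; mkdir -p pics; python3 - <<'E'
from rig import readout, vision, workorder, models
import cv2,numpy as np
for n in ["scene","top"]:
    im=vision.get_image(n); cv2.imwrite(f"pics/{n}0.png",im)
    m=vision.camera_model(n); print(n,m["fx"],m["fy"],m["cx"],m["cy"],np.round(m["R"],4).tolist(),np.round(m["t"],4).tolist())
o=readout.get_obs(); print(o)
E
```

```text
pics
scene 611.4880513321665 611.4880513321665 326.6027152365916 243.36627471679876 [[0.0023, 0.9999, -0.0114], [0.5938, -0.0106, -0.8045], [-0.8046, -0.0049, -0.5938]] [-0.0078, -0.2581, 1.6859]
top 474.58798738890613 474.58798738890613 320.67110997828274 251.32308195382453 [[-0.0145, -0.9999, -0.0011], [-0.9863, 0.0144, -0.1646], [0.1646, -0.0013, -0.9864]] [-0.0082, 0.54, 0.9998]
{'time_s': 0.1, 'joint_positions': array([ 7.25598257e+01,  7.12972897e+00,  9.46272425e+01,  4.55294977e-04,
        7.83523330e+01, -4.73342870e+00]), 'joint_vel': array([-0.00761737, -0.01084475, -0.22437399,  0.00245343, -0.01498602,
        0.02677063]), 'tau': array([ 1.75278283e-04, -4.24932110e+01, -3.66653645e+01, -1.58670478e-04,
        4.01403842e-03, -2.04388851e-05]), 'tool_pos': array([0.14284094, 0.63353531, 0.23016613]), 'ee_rot': array([-1.79891105e+02, -9.46401884e-03,  1.67293153e+02]), 'force': array([-0.56917034,  0.78899874,  0.24581005]), 'moment': array([-0.00777803,  0.0399553 ,  0.02926403]), 'gripper_force': 0.0, 'gripper_width': 0.9986552835491999}
```

View pics/scene0.png

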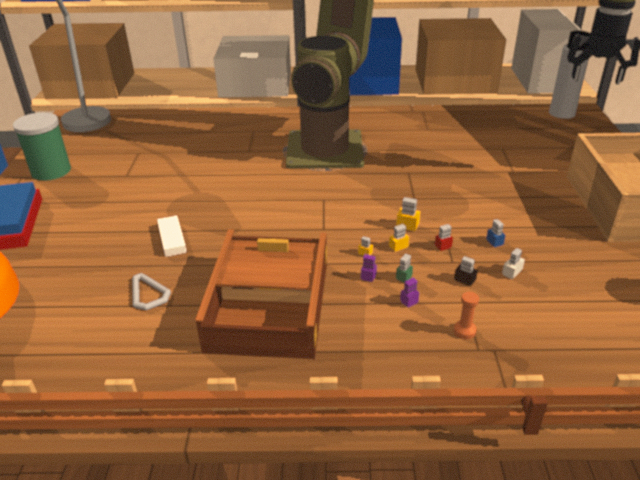

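View pics/top0.png

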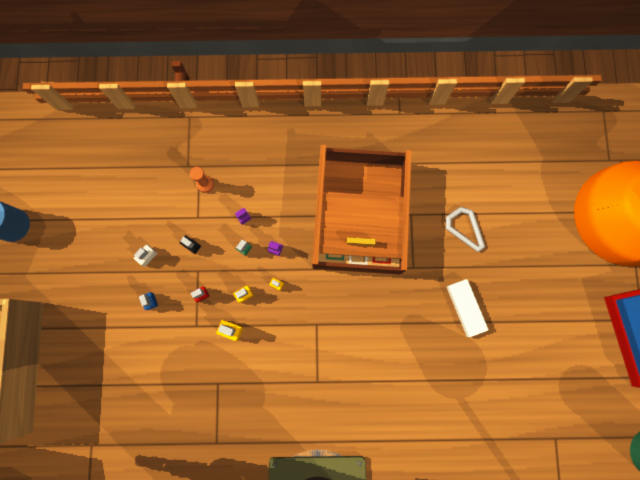

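The scene picture shows the case at (265,290), the chocks around (365-525, 200-300), the setter at (467,315), the stone at (172,235) and the carabiner at (150,292). In the top picture, all six colours are there: green (243,247), red (200,294), blue (148,301), black (190,244), white (145,256). There are three yellows, at (276,284), (242,294) and (228,330), and two purple look-alikes.

```bash
cat > h.py <<'E'
import cv2,numpy as np
from rig import readout, vision, workorder, models
def ray(m,px,z):
    R=np.array(m["R"]);t=np.array(m["t"]);C=-R.T@t
    px=np.atleast_2d(np.asarray(px,float))
    d=np.c_[(px[:,0]-m["cx"])/m["fx"],(px[:,1]-m["cy"])/m["fy"],np.ones(len(px))]@R
    return C+d*((z-C[2])/d[:,2])[:,None]
def proj(m,X):
    c=np.atleast_2d(X)@np.array(m["R"]).T+np.array(m["t"])
    return np.c_[m["fx"]*c[:,0]/c[:,2]+m["cx"],m["fy"]*c[:,1]/c[:,2]+m["cy"]]
E
python3 - <<'E'
from h import *
im=cv2.imread("pics/top0.png"); m=vision.camera_model("top")
c=cv2.resize(im[140:350,130:420],None,fx=2.75,fy=2.75,interpolation=cv2.INTER_CUBIC); cv2.imwrite("pics/crop0.png",c)
hsv=cv2.cvtColor(im,cv2.COLOR_BGR2HSV)
print("yellow blobs")
mk=cv2.inRange(hsv,(24,170,150),(34,255,255))
n,l,s,ce=cv2.connectedComponentsWithStats(mk)
for i in range(1,n):
    if s[i,4]>15: print(s[i],ce[i].round(1),ray(m,ce[i],.025).round(3))
for k,p in dict(green=(243,247),red=(200,294),blue=(148,301),black=(190,244),white=(145,256)).items(): print(k,ray(m,p,.03).round(3))
print("handle",ray(m,(361,240),.097)); 
E
```

```text
yellow blobs
[270 283  10   7  24] [274.4 286.1] [[0.466 0.088 0.025]]
[234 293   9   9  20] [237.8 298.4] [[0.441 0.168 0.025]]
[221 321  19   7  36] [228.5 323.8] [[0.385 0.188 0.025]]
[216 329  21  12  66] [226.7 335.7] [[0.36  0.191 0.025]]
green [[0.555 0.157 0.03 ]]
red [[0.451 0.251 0.03 ]]
blue [[0.437 0.364 0.03 ]]
black [[0.563 0.276 0.03 ]]
white [[0.537 0.376 0.03 ]]
handle [[ 0.5539159  -0.10090938  0.097     ]]
```

View pics/crop0.png

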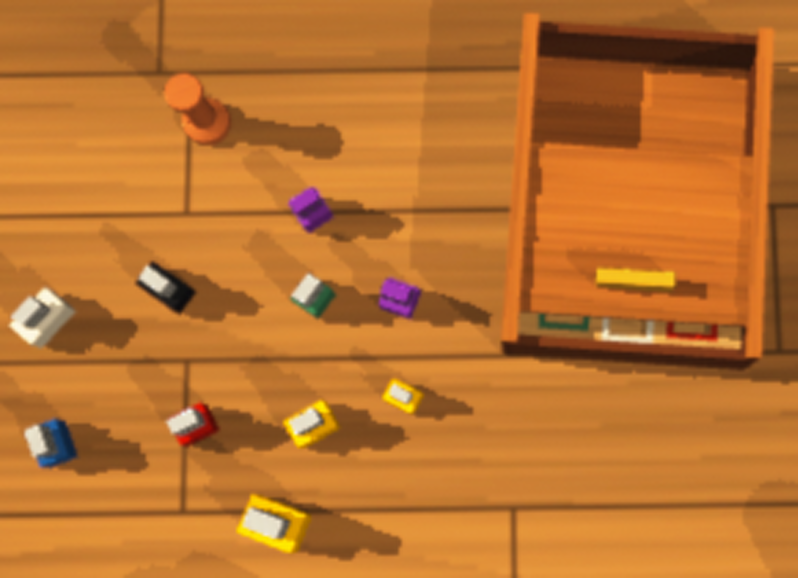

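```bash
python3 - <<'E'
from h import *
m=vision.camera_model("top")
P=np.array([[528,14],[772,30],[762,357],[503,342]])/2.75+[130,140]
W=ray(m,P,.081); print(W.round(4))
# model corners: far-left (198,100), far-right(198,-100), near-right(-68,-100), near-left(-68,100)
M=np.array([[198,100],[198,-100],[-68,-100],[-68,100]])/1000
w=W[:,:2]; a=M-M.mean(0); b=w-w.mean(0)
yaw=np.arctan2((a[:,0]*b[:,1]-a[:,1]*b[:,0]).sum(),(a*b).sum()); R=np.array([[np.cos(yaw),-np.sin(yaw)],[np.sin(yaw),np.cos(yaw)]])
o=w.mean(0)-R@M.mean(0); print("case",o,np.degrees(yaw),"res mm",((M@R.T+o-w)*1e3).round(1).tolist())
h=ray(m,(np.array([635,271])/2.75+[130,140]),.097)[0,:2]; print("handle in case",R.T@(h-o))
mw=vision.camera_model("wrist"); Rw=np.array(mw["R"]); C=-Rw.T@np.array(mw["t"]); ob=readout.get_obs()
from scipy.spatial.transform import Rotation as Ro
T=Ro.from_euler("xyz",ob["ee_rot"],degrees=True).as_matrix()
print("cam in tool",T.T@(C-ob["tool_pos"]),"axis in tool",T.T@Rw[2],T.T@Rw[0], mw["fx"],mw["cx"],mw["cy"])
E
```

```text
[[ 0.7713 -0.0224  0.081 ]
 [ 0.7549 -0.2174  0.081 ]
 [ 0.4915 -0.1977  0.081 ]
 [ 0.506   0.0008  0.081 ]]
case [ 0.56613045 -0.10397263] -4.58518712064495 res mm [[0.2, 2.2], [0.6, -2.1], [-1.2, -0.5], [0.3, 0.3]]
handle in case [-0.00932971  0.00242757]
cam in tool [ 0.07264646 -0.00063723 -0.14314333] axis in tool [-2.86408591e-01  2.52632529e-04  9.58107538e-01] [-1.50927639e-04  9.99999941e-01 -3.08795698e-04] 340.64717927783335 318.1184341191114 236.83635890185718
```

Call:
apply_moves --series '[{"tx":0.347,"ty":-0.394,"rz":-1},{"tx":0.347,"ty":-0.394,"rz":-1},{"tx":0.347,"ty":-0.394,"rz":-1},{"tx":0.347,"ty":-0.394,"rz":-1},{"tx":0.347,"ty":-0.394,"rz":-1},{"tx":0.347,"ty":-0.394,"rz":-1},{"tx":0.347,"ty":-0.394,"rz":-1},{"tx":0.347,"ty":-0.394,"rz":-1},{"tx":0.347,"ty":-0.394,"rz":-1},{"tx":0.347,"ty":-0.394,"rz":-1},{"tx":0.347,"ty":-0.394,"rz":-1},{"tx":0.347,"ty":-0.394,"rz":-1}]'

```text
validation failed for argument at $.se...
```

```bash
python3 - <<'E'
from h import *
import pickle
o=readout.get_obs();print(o["time_s"],o["tool_pos"],o["ee_rot"])
im=vision.get_image("wrist");m=vision.camera_model("wrist");pickle.dump(m,open("w1.pkl","wb"));cv2.imwrite("pics/w1.png",im)
E
```

```text
0.1 [0.14284094 0.63353531 0.23016613] [-1.79891105e+02 -9.46401884e-03  1.67293153e+02]
```

View pics/w1.png

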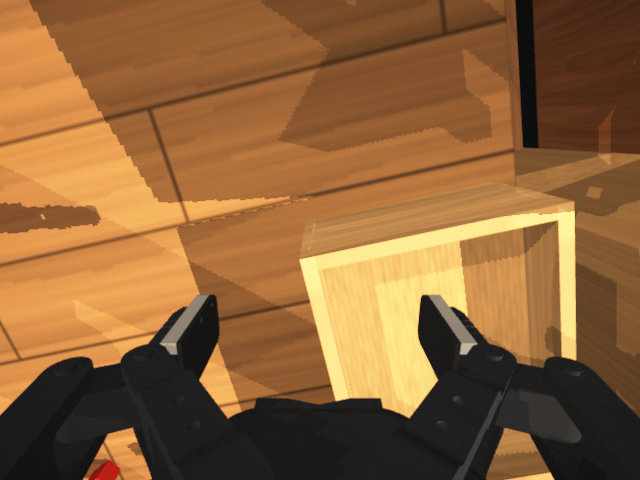

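The move was refused, so the picture only shows the start pose with the pine box and the fingers. I'll resend it with all six keys in each row.

Call:
apply_moves --series '[{"tx":0.347,"ty":-0.394,"tz":0,"rx":0,"ry":0,"rz":-1},{"tx":0.347,"ty":-0.394,"tz":0,"rx":0,"ry":0,"rz":-1},{"tx":0.347,"ty":-0.394,"tz":0,"rx":0,"ry":0,"rz":-1},{"tx":0.347,"ty":-0.394,"tz":0,"rx":0,"ry":0,"rz":-1},{"tx":0.347,"ty":-0.394,"tz":0,"rx":0,"ry":0,"rz":-1},{"tx":0.347,"ty":-0.394,"tz":0,"rx":0,"ry":0,"rz":-1},{"tx":0.347,"ty":-0.394,"tz":0,"rx":0,"ry":0,"rz":-1},{"tx":0.347,"ty":-0.394,"tz":0,"rx":0,"ry":0,"rz":-1},{"tx":0.347,"ty":-0.394,"tz":0,"rx":0,"ry":0,"rz":-1},{"tx":0.347,"ty":-0.394,"tz":0,"rx":0,"ry":0,"rz":-1},{"tx":0.347,"ty":-0.394,"tz":0,"rx":0,"ry":0,"rz":-1}]'

```text
time_s: 1.52
tool_pos: [0.4895, 0.2405, 0.231]
ee_rot: [-180.0, -0.0, 137.3]
force: [-0.2, -0.5, -0.1]
gripper_width: 1.0
gripper_force: 0.0
```

```bash
python3 - <<'E'
from h import *
import pickle
im=vision.get_image("wrist");m=vision.camera_model("wrist");pickle.dump(m,open("w1.pkl","wb"));cv2.imwrite("pics/w2.png",im)
E
```

```text
(no output)
```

View pics/w2.png

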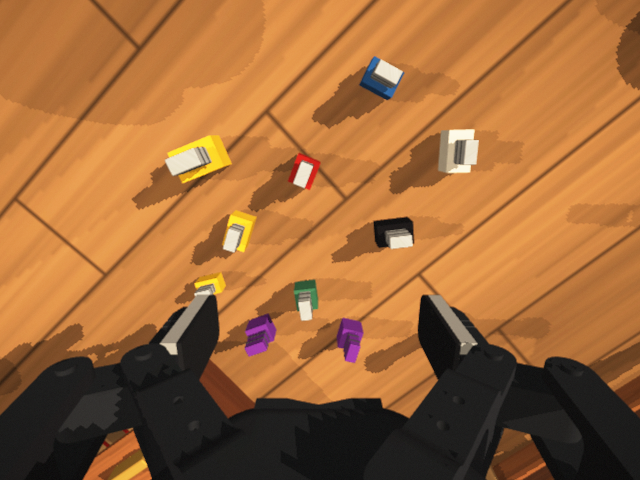

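The picture shows, from the wrist: blue (382,78), white (458,152), red (304,171), black (394,233), green (306,298), and purples (260,335) and (349,340), which are not meant. There are three yellows: large (198,159), middle (238,232) and small (208,285). The middle one looks like the 35 mm chock, and I'll check it by fitting its size.

```bash
cat >> h.py <<'E'
from scipy.optimize import minimize
L=dict(green=26,red=29,blue=32,yellow=35,black=38,white=41)
HS=dict(green=((45,60,25),(95,255,255)),red=(((0,170,60),(5,255,255)),((173,150,60),(180,255,255))),blue=((98,90,30),(125,255,255)),
 yellow=((23,150,100),(35,255,255)),black=((0,0,0),(180,255,45)),white=((0,0,60),(180,95,255)))
def cmask(im,c):
    h=cv2.cvtColor(im,cv2.COLOR_BGR2HSV); r=HS[c]
    return cv2.inRange(h,*r) if not isinstance(r[0][0],tuple) else cv2.inRange(h,*r[0])|cv2.inRange(h,*r[1])
def box(x,y,a,l,w,z0,z1):
    c,s=np.cos(a),np.sin(a)
    return np.array([[x+c*u-s*v,y+s*u+c*v,z] for z in (z0,z1) for u in(-l/2,l/2) for v in(-w/2,w/2)])
def fit(im,m,c,px,free=False,z=0.,S=4,R=45):
    """fit x,y,yaw(,len) of a chock of colour c whose blob is near px"""
    mk=cmask(im,c); n,lab,st,ce=cv2.connectedComponentsWithStats(mk)
    k=[i for i in range(1,n) if np.hypot(*(ce[i]-px))<18 and st[i,4]>12]
    if not k: return None
    mk=np.isin(lab,k).astype(np.uint8); x0,y0=int(px[0])-R,int(px[1])-R
    P=np.pad(mk,R)[y0+R:y0+3*R,x0+R:x0+3*R]; T=cv2.resize(P.astype(np.float32),None,fx=S,fy=S,interpolation=cv2.INTER_LINEAR)>.5
    def rend(p):
        l=(p[3] if len(p)>3 else L[c]/1e3); out=np.zeros(T.shape,np.uint8); k=l/L[c]*1e3 if len(p)>3 else 1
        def f(B,v):
            q=(proj(m,B)-[x0,y0]+.5)*S-.5
            cv2.fillConvexPoly(out,cv2.convexHull((q*16).round().astype(np.int32)),v,shift=4)
        f(box(*p[:3],l,.024*k,z+.004,z+.028*k),1); f(box(*p[:3],.022*k,.012*k,z+.028*k,z+.054*k),1 if c=="white" else 0)
        return out>0
    def cost(p):
        r=rend(p); return 1-(r&T).sum()/max(1,(r|T).sum())
    ys,xs=np.nonzero(P); g=ray(m,(xs.mean()+x0,ys.mean()+y0),z+.02)[0]; best=None
    for a in np.radians(np.arange(0,180,20)):
        p0=[g[0],g[1],a]+([.035] if free else [])
        sx=np.vstack([p0]+[np.array(p0)+d for d in np.diag([.006,.006,.3]+([.006] if free else []))])
        r=minimize(cost,p0,method="Nelder-Mead",options=dict(initial_simplex=sx,xatol=1e-4,fatol=1e-4,maxiter=150))
        if best is None or r.fun<best.fun: best=r
    p=best.x; return np.r_[p[:2]*1e3,np.degrees(p[2])%180,p[3:]*1e3,best.fun]
E
python3 - <<'E'
from h import *
import pickle
im=cv2.imread("pics/w2.png");m=pickle.load(open("w1.pkl","rb"))
for c,p in dict(green=(306,295),red=(304,171),blue=(382,78),yellow=(238,232),black=(394,233),white=(458,152)).items():
    print(c,fit(im,m,c,p).round(2))
for p in [(238,232),(198,159),(210,282)]: print("yellow free",p,fit(im,m,"yellow",p,True).round(2))
E
```

```text
green [5.5682e+02 1.5877e+02 1.4415e+02 1.5000e-01]
red [4.5184e+02 2.5468e+02 1.1492e+02 1.2000e-01]
blue [4.3804e+02 3.6959e+02 2.1940e+01 1.3000e-01]
yellow [4.5090e+02 1.5608e+02 1.1969e+02 4.3000e-01]
black [5.6536e+02 2.8108e+02 5.1990e+01 1.5000e-01]
white [5.4164e+02 3.8207e+02 1.3865e+02 4.0000e-02]
yellow free (238, 232) [4.5165e+02 1.5526e+02 1.2284e+02 3.0670e+01 3.1000e-01]
yellow free (198, 159) [3.7107e+02 1.8641e+02 6.8950e+01 4.4030e+01 2.8000e-01]
yellow free (210, 282) [4.7414e+02 8.1640e+01 5.9870e+01 2.0170e+01 4.0000e-01]
```

```bash
python3 - <<'E'
from h import *
im=cv2.imread("pics/w2.png");h=cv2.cvtColor(im,cv2.COLOR_BGR2HSV)
for q in [(243,218),(247,232),(236,222),(222,150),(190,178),(212,277)]: print(q,h[q[1],q[0]])
c=cv2.resize(im[120:310,150:340],None,fx=3,fy=3,interpolation=cv2.INTER_CUBIC);cv2.imwrite("pics/crop_y.png",c)
E
```

```text
(243, 218) [ 22 219 244]
(247, 232) [ 25 215 253]
(236, 222) [ 27 210 254]
(222, 150) [ 23 219 246]
(190, 178) [ 26 215 253]
(212, 277) [ 19 224 203]
```

View pics/crop_y.png

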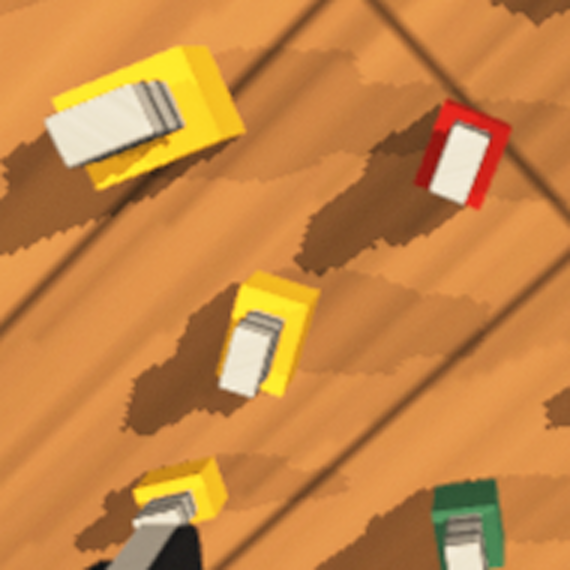

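The crop shows the middle yellow at (238,232) with a stem the same size as the red chock's and a block a little longer than red's 29 mm. That makes it the 35 mm one. The other two are scaled up (198,159) and scaled down (208,285). I'll refit with a wider hue range.

```bash
sed -i 's/yellow=((23,150,100)/yellow=((18,203,120)/' h.py; python3 - <<'E'
from h import *
import pickle
im=cv2.imread("pics/w2.png");m=pickle.load(open("w1.pkl","rb"))
print(fit(im,m,"yellow",(238,232)).round(2))
for p in [(238,232),(198,159),(210,282)]: print("yellow free",p,fit(im,m,"yellow",p,True).round(2))
E
```

```text
[4.5056e+02 1.5883e+02 1.1849e+02 8.0000e-02]
yellow free (238, 232) [4.5053e+02 1.5886e+02 1.1860e+02 3.4900e+01 8.0000e-02]
yellow free (198, 159) [3.7162e+02 1.8669e+02 6.8690e+01 4.5170e+01 6.0000e-02]
yellow free (210, 282) [4.7244e+02 8.5860e+01 6.2220e+01 2.6230e+01 8.0000e-02]
```

Call:
apply_moves --series '[{"tx":0.067,"ty":-0.343,"tz":-0.02,"rx":0,"ry":0,"rz":-1},{"tx":0.067,"ty":-0.343,"tz":-0.02,"rx":0,"ry":0,"rz":-1},{"tx":0.067,"ty":-0.343,"tz":-0.02,"rx":0,"ry":0,"rz":-1},{"tx":0.067,"ty":-0.343,"tz":-0.02,"rx":0,"ry":0,"rz":-1},{"tx":0.067,"ty":-0.343,"tz":-0.02,"rx":0,"ry":0,"rz":-1},{"tx":0.067,"ty":-0.343,"tz":-0.02,"rx":0,"ry":0,"rz":-1},{"tx":0.067,"ty":-0.343,"tz":-0.02,"rx":0,"ry":0,"rz":-1}]'

```text
time_s: 2.45
tool_pos: [0.5571, -0.1038, 0.211]
ee_rot: [-180.0, -0.0, 107.2]
force: [-0.2, 0.1, 0.3]
gripper_width: 1.001
gripper_force: 0.0
```

Call:
apply_moves --series '[{"tx":0,"ty":0,"tz":0,"rx":0,"ry":0,"rz":-0.73},{"tx":0,"ty":0,"tz":0,"rx":0,"ry":0,"rz":-0.73},{"tx":0,"ty":0,"tz":0,"rx":0,"ry":0,"rz":-0.73},{"tx":0,"ty":0,"tz":0,"rx":0,"ry":0,"rz":-0.73}]'

```text
time_s: 2.95
tool_pos: [0.557, -0.1017, 0.2114]
ee_rot: [180.0, -0.0, 85.6]
force: [-0.2, -0.3, -0.6]
gripper_width: 0.999
gripper_force: 0.0
```

```bash
python3 - <<'E'
from h import *
import pickle
im=vision.get_image("wrist");m=vision.camera_model("wrist");pickle.dump(m,open("w3.pkl","wb"));cv2.imwrite("pics/w3.png",im)
E
```

```text
(no output)
```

View pics/w3.png

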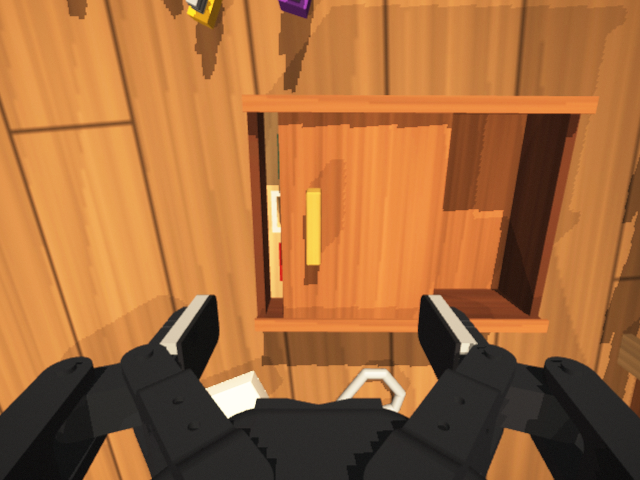

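The picture shows the case from above, with the brass handle's top at (314,226) and the cover about 31 mm open.

```bash
python3 - <<'E'
from h import *
import pickle
m=pickle.load(open("w3.pkl","rb"))
print("handle",ray(m,(314,226),.097),"ends",ray(m,[(314,189),(314,265)],.097))
print(ray(m,[(597,97),(243,96),(256,327),(547,327)],.081).round(4))
E
```

```text
handle [[ 0.5542928  -0.09755456  0.097     ]] ends [[ 0.55662466 -0.06868602  0.097     ]
 [ 0.5516673  -0.13005837  0.097     ]]
[[ 0.7725 -0.0188  0.081 ]
 [ 0.509   0.0023  0.081 ]
 [ 0.4935 -0.1923  0.081 ]
 [ 0.7576 -0.2128  0.081 ]]
```

Call:
apply_moves --claw 0.5 --newtons 30 --series '[{"tx":-0.003,"ty":0.003,"tz":-0.06,"rx":0,"ry":0,"rz":0},{"tx":-0.003,"ty":0.003,"tz":-0.1,"rx":0,"ry":0,"rz":0},{"tx":-0.003,"ty":0.003,"tz":-0.129,"rx":0,"ry":0,"rz":0},{"tx":-0.003,"ty":0.003,"tz":-0.129,"rx":0,"ry":0,"rz":0}]'

```text
time_s: 3.5
tool_pos: [0.5518, -0.099, 0.0794]
ee_rot: [-179.7, -0.1, 85.5]
force: [0.3, 0.4, 0.8]
gripper_width: 0.504
gripper_force: 0.0
```

Call:
apply_moves --claw 0 --series '[{"tx":0,"ty":0,"tz":0,"rx":0,"ry":0,"rz":0},{"tx":0,"ty":0,"tz":0,"rx":0,"ry":0,"rz":0},{"tx":0,"ty":0,"tz":0,"rx":0,"ry":0,"rz":0},{"tx":0,"ty":0,"tz":0,"rx":0,"ry":0,"rz":0},{"tx":0,"ty":0,"tz":0,"rx":0,"ry":0,"rz":0}]'

```text
time_s: 4.12
tool_pos: [0.5554, -0.1002, 0.0846]
ee_rot: [179.8, 0.0, 85.4]
force: [-0.6, 0.6, 6.2]
gripper_width: 0.128
gripper_force: 32.9
```

Call:
apply_moves --series '[{"tx":0.02,"ty":-0.0016,"tz":0,"rx":0,"ry":0,"rz":0},{"tx":0.04,"ty":-0.0032,"tz":0,"rx":0,"ry":0,"rz":0},{"tx":0.06,"ty":-0.0048,"tz":0,"rx":0,"ry":0,"rz":0},{"tx":0.08,"ty":-0.0064,"tz":0,"rx":0,"ry":0,"rz":0},{"tx":0.09,"ty":-0.0072,"tz":0,"rx":0,"ry":0,"rz":0},{"tx":0.095,"ty":-0.0076,"tz":0,"rx":0,"ry":0,"rz":0},{"tx":0.098,"ty":-0.0078,"tz":0,"rx":0,"ry":0,"rz":0},{"tx":0.098,"ty":-0.0078,"tz":0,"rx":0,"ry":0,"rz":0}]'

```text
time_s: 5.12
tool_pos: [0.6537, -0.1082, 0.0846]
ee_rot: [179.8, 0.0, 85.4]
force: [0.3, 0.3, 5.1]
gripper_width: 0.131
gripper_force: 32.8
```

Call:
apply_moves --series '[{"tx":0.003,"ty":-0.0002,"tz":0.002,"rx":0,"ry":0,"rz":0},{"tx":0.006,"ty":-0.0005,"tz":0.002,"rx":0,"ry":0,"rz":0},{"tx":0.008,"ty":-0.0006,"tz":0.002,"rx":0,"ry":0,"rz":0},{"tx":0.008,"ty":-0.0006,"tz":0.002,"rx":0,"ry":0,"rz":0}]'

```text
time_s: 5.62
tool_pos: [0.6574, -0.1085, 0.0846]
ee_rot: [-179.6, 0.0, 85.4]
force: [-13.1, -0.9, 9.9]
gripper_width: 0.131
gripper_force: 33.4
```

Call:
apply_moves --claw 0.5 --series '[{"tx":-0.002,"ty":0,"tz":0,"rx":0,"ry":0,"rz":0},{"tx":-0.002,"ty":0,"tz":0,"rx":0,"ry":0,"rz":0},{"tx":-0.002,"ty":0,"tz":0,"rx":0,"ry":0,"rz":0},{"tx":-0.002,"ty":0,"tz":0.05,"rx":0,"ry":0,"rz":0},{"tx":-0.05,"ty":-0.02,"tz":0.1,"rx":0,"ry":0,"rz":0},{"tx":-0.09,"ty":-0.036,"tz":0.136,"rx":0,"ry":0,"rz":0},{"tx":-0.09,"ty":-0.036,"tz":0.136,"rx":0,"ry":0,"rz":0},{"tx":-0.09,"ty":-0.036,"tz":0.136,"rx":0,"ry":0,"rz":0}]'

```text
time_s: 6.62
tool_pos: [0.5701, -0.1443, 0.2202]
ee_rot: [180.0, -0.0, 85.4]
force: [0.1, -0.9, -0.1]
gripper_width: 0.501
gripper_force: 0.0
```

```bash
python3 - <<'E'
from h import *
import pickle
o=readout.get_obs();print(o["tool_pos"],o["ee_rot"])
im=vision.get_image("wrist");m=vision.camera_model("wrist");pickle.dump(m,open("w4.pkl","wb"));cv2.imwrite("pics/w4.png",im)
c=im.copy()
S=dict(g=(-27,52,29),r=(-27,-52,32),b=(27,52,35),y=(27,0,38),k=(27,-52,41),w=(-27,0,44))
a=np.radians(-4.6);R=np.array([[np.cos(a),-np.sin(a)],[np.sin(a),np.cos(a)]]);o=np.array([.5677,-.1013])
for x,y,l in S.values():
    q=np.array([[x+i*l/2,y+j*13.5] for i,j in((-1,-1),(1,-1),(1,1),(-1,1))])/1e3@R.T+o
    cv2.polylines(c,[(proj(m,np.c_[q,np.full(4,.03)])*16).astype(np.int32)],True,(255,0,255),1,shift=4)
cv2.imwrite("pics/w4o.png",cv2.resize(c[60:360,150:550],None,fx=2,fy=2,interpolation=cv2.INTER_CUBIC))
E
```

```text
[ 0.57010243 -0.1443001   0.22021848] [ 1.79964088e+02 -1.12260397e-02  8.53734082e+01]
```

View pics/w4o.png

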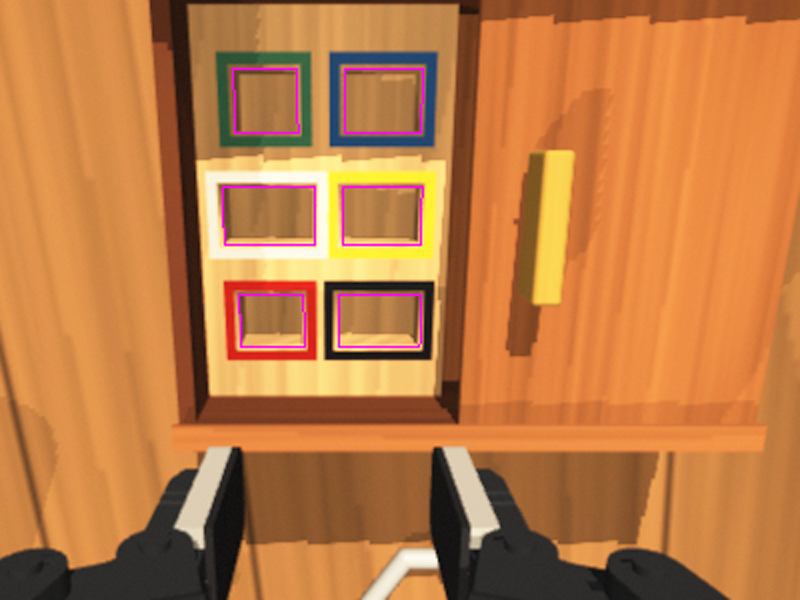

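The overlay shows all six empty sockets within about 1 px of the predicted outlines: green (264,100), blue (384,100), white (267,215), yellow (383,215), red (271,320) and black (379,320) in the crop. The cover is fully open. I'll start with black.

Call:
apply_moves --claw 0.4 --newtons 40 --series '[{"tx":-0.003,"ty":0.425,"tz":-0.03,"rx":0,"ry":0,"rz":-0.557},{"tx":-0.003,"ty":0.425,"tz":-0.03,"rx":0,"ry":0,"rz":-0.557},{"tx":-0.003,"ty":0.425,"tz":-0.03,"rx":0,"ry":0,"rz":-0.557},{"tx":-0.003,"ty":0.425,"tz":-0.03,"rx":0,"ry":0,"rz":-0.557},{"tx":-0.003,"ty":0.425,"tz":-0.03,"rx":0,"ry":0,"rz":-0.557},{"tx":-0.003,"ty":0.425,"tz":-0.03,"rx":0,"ry":0,"rz":-0.557},{"tx":-0.003,"ty":0.425,"tz":-0.06,"rx":0,"ry":0,"rz":-0.557},{"tx":-0.003,"ty":0.425,"tz":-0.06,"rx":0,"ry":0,"rz":-0.557}]'

```text
time_s: 7.68
tool_pos: [0.5637, 0.2838, 0.1539]
ee_rot: [-179.6, 0.4, 69.0]
force: [-0.1, -0.9, -0.4]
gripper_width: 0.402
gripper_force: 0.0
```

Call:
apply_moves --series '[{"tx":0,"ty":0,"tz":0,"rx":0,"ry":0,"rz":-0.557},{"tx":0,"ty":0,"tz":0,"rx":0,"ry":0,"rz":-0.557},{"tx":0,"ty":0,"tz":0,"rx":0,"ry":0,"rz":-0.557},{"tx":0,"ty":0,"tz":0,"rx":0,"ry":0,"rz":-0.557}]'

```text
time_s: 8.18
tool_pos: [0.5671, 0.2803, 0.1597]
ee_rot: [-180.0, 0.0, 52.0]
force: [0.1, -0.4, -0.3]
gripper_width: 0.405
gripper_force: 0.0
```

```bash
cat > look.py <<'E'
import sys,time
from h import *
# usage: look.py colour x y (mm, expected)  -> refit from the wrist camera
o=readout.get_obs();print(o["time_s"],o["tool_pos"].round(4),o["ee_rot"].round(2))
m=vision.camera_model("wrist"); im=vision.get_image("wrist"); cv2.imwrite(f"pics/l{int(o['time_s']*10)}.png",im)
for c,x,y in zip(*[iter(sys.argv[1:])]*3):
    px=proj(m,[float(x)/1e3,float(y)/1e3,.02])[0]
    r=fit(im,m,c,px,R=80); print(c,px.round(),None if r is None else r.round(2))
E
python3 look.py black 565.4 281.1 green 556.8 158.8
```

```text
8.175 [0.5671 0.2803 0.1597] [-1.7998e+02  5.0000e-02  5.2030e+01]
black [316. 224.] [5.6484e+02 2.8070e+02 5.5640e+01 1.7000e-01]
green [388. 328.] [560.89 152.64 168.57   0.93]
```

Call:
apply_moves --series '[{"tx":-0.002,"ty":0,"tz":-0.06,"rx":0,"ry":0,"rz":0.067},{"tx":-0.002,"ty":0,"tz":-0.1,"rx":0,"ry":0,"rz":0.067},{"tx":-0.002,"ty":0,"tz":-0.124,"rx":0,"ry":0,"rz":0.067},{"tx":-0.002,"ty":0,"tz":-0.124,"rx":0,"ry":0,"rz":0.067},{"tx":-0.002,"ty":0,"tz":-0.124,"rx":0,"ry":0,"rz":0.067}]'

```text
time_s: 8.85
tool_pos: [0.566, 0.2809, 0.0377]
ee_rot: [179.9, -0.1, 54.0]
force: [0.2, 0.1, 1.3]
gripper_width: 0.402
gripper_force: 0.0
```

Call:
apply_moves --claw 0 --series '[{"tx":0,"ty":0,"tz":0,"rx":0,"ry":0,"rz":0},{"tx":0,"ty":0,"tz":0,"rx":0,"ry":0,"rz":0},{"tx":0,"ty":0,"tz":0,"rx":0,"ry":0,"rz":0},{"tx":0,"ty":0,"tz":0,"rx":0,"ry":0,"rz":0},{"tx":0,"ty":0,"tz":0,"rx":0,"ry":0,"rz":0}]'

```text
time_s: 9.48
tool_pos: [0.5663, 0.2811, 0.0383]
ee_rot: [179.9, -0.1, 54.0]
force: [-0.2, -0.7, 5.9]
gripper_width: 0.129
gripper_force: 41.5
```

Call:
apply_moves --series '[{"tx":0,"ty":0,"tz":0.06,"rx":0,"ry":0,"rz":0},{"tx":0,"ty":-0.02,"tz":0.12,"rx":0,"ry":0,"rz":0},{"tx":0.0255,"ty":-0.25,"tz":0.12,"rx":0,"ry":0,"rz":-0.977},{"tx":0.0255,"ty":-0.25,"tz":0.12,"rx":0,"ry":0,"rz":-0.977},{"tx":0.0255,"ty":-0.25,"tz":0.12,"rx":0,"ry":0,"rz":-0.977},{"tx":0.0255,"ty":-0.25,"tz":0.12,"rx":0,"ry":0,"rz":-0.977}]'

```text
time_s: 10.22
tool_pos: [0.5902, 0.0283, 0.1563]
ee_rot: [180.0, -0.0, 24.6]
force: [0.8, -0.0, -0.8]
gripper_width: 0.127
gripper_force: 40.6
```

Call:
apply_moves --series '[{"tx":0,"ty":-0.06,"tz":0,"rx":0,"ry":0,"rz":-0.977},{"tx":0,"ty":-0.12,"tz":0,"rx":0,"ry":0,"rz":-0.977},{"tx":0,"ty":-0.1857,"tz":0,"rx":0,"ry":0,"rz":-0.977},{"tx":0,"ty":-0.1857,"tz":0,"rx":0,"ry":0,"rz":-0.977},{"tx":0,"ty":-0.1857,"tz":0,"rx":0,"ry":0,"rz":-0.977},{"tx":0,"ty":-0.1857,"tz":0,"rx":0,"ry":0,"rz":-0.977}]'

```text
time_s: 10.98
tool_pos: [0.5905, -0.1536, 0.1561]
ee_rot: [-180.0, 0.0, -4.5]
force: [-0.0, 0.6, -0.7]
gripper_width: 0.128
gripper_force: 40.6
```

```bash
python3 - <<'E'
from h import *
o=readout.get_obs();print(o["tool_pos"],o["ee_rot"],o["gripper_width"])
im=vision.get_image("wrist");m=vision.camera_model("wrist");cv2.imwrite("pics/w5.png",im)
E
```

```text
[ 0.59045133 -0.1535757   0.15611651] [-1.79972504e+02  2.42101810e-02 -4.52058803e+00] 0.1284844392227923
```

View pics/w5.png

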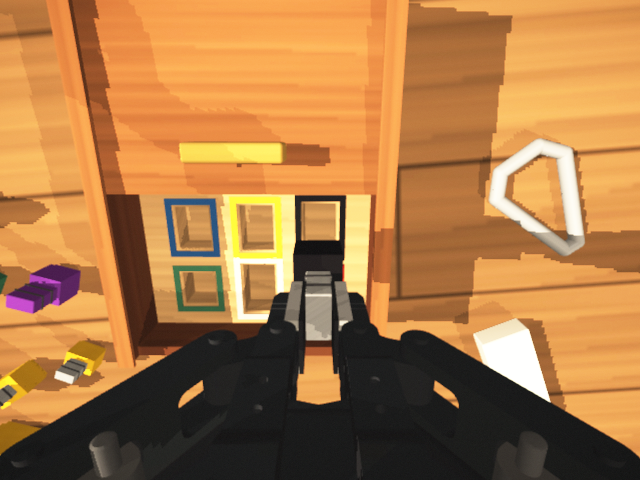

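The picture shows the black chock held squarely at (318,260), just short of the black socket at (320,222), so it can go down.

Call:
apply_moves --series '[{"tx":0,"ty":0,"tz":-0.05,"rx":0,"ry":0,"rz":0},{"tx":0,"ty":0,"tz":-0.075,"rx":0,"ry":0,"rz":0},{"tx":0,"ty":0,"tz":-0.085,"rx":0,"ry":0,"rz":0},{"tx":0,"ty":0,"tz":-0.095,"rx":0,"ry":0,"rz":0},{"tx":0,"ty":0,"tz":-0.105,"rx":0,"ry":0,"rz":0},{"tx":0,"ty":0,"tz":-0.112,"rx":0,"ry":0,"rz":0},{"tx":0,"ty":0,"tz":-0.115,"rx":0,"ry":0,"rz":0},{"tx":0,"ty":0,"tz":-0.115,"rx":0,"ry":0,"rz":0}]'

```text
time_s: 12.02
tool_pos: [0.5914, -0.155, 0.0442]
ee_rot: [-180.0, -0.0, -4.6]
force: [-4.8, 3.4, 11.8]
gripper_width: 0.129
gripper_force: 42.4
```

Call:
apply_moves --claw 0.35 --series '[{"tx":0,"ty":0,"tz":0.003,"rx":0,"ry":0,"rz":0},{"tx":0,"ty":0,"tz":0.003,"rx":0,"ry":0,"rz":0},{"tx":0,"ty":0,"tz":0.003,"rx":0,"ry":0,"rz":0},{"tx":0,"ty":0,"tz":0.03,"rx":0,"ry":0,"rz":0},{"tx":0,"ty":0,"tz":0.08,"rx":0,"ry":0,"rz":0},{"tx":0,"ty":0,"tz":0.119,"rx":0,"ry":0,"rz":0}]'

```text
time_s: 12.78
tool_pos: [0.5907, -0.1552, 0.1618]
ee_rot: [180.0, -0.0, -4.6]
force: [1.1, 0.8, -0.8]
gripper_width: 0.347
gripper_force: 0.0
```

Call:
apply_moves --claw 0.4 --series '[{"tx":-0.1525,"ty":0.5247,"tz":0,"rx":0,"ry":0,"rz":0.883},{"tx":-0.1525,"ty":0.5247,"tz":0,"rx":0,"ry":0,"rz":0.883},{"tx":-0.1525,"ty":0.5247,"tz":0,"rx":0,"ry":0,"rz":0.883},{"tx":-0.1525,"ty":0.5247,"tz":0,"rx":0,"ry":0,"rz":0.883},{"tx":-0.1525,"ty":0.5247,"tz":0,"rx":0,"ry":0,"rz":0.883},{"tx":-0.1525,"ty":0.5247,"tz":0,"rx":0,"ry":0,"rz":0.883},{"tx":-0.1525,"ty":0.5247,"tz":0,"rx":0,"ry":0,"rz":0.883},{"tx":-0.1525,"ty":0.5247,"tz":0,"rx":0,"ry":0,"rz":0.883},{"tx":-0.1525,"ty":0.5247,"tz":0,"rx":0,"ry":0,"rz":0.883},{"tx":-0.1525,"ty":0.5247,"tz":0,"rx":0,"ry":0,"rz":0.883},{"tx":-0.1525,"ty":0.5247,"tz":0,"rx":0,"ry":0,"rz":0.883},{"tx":-0.1525,"ty":0.5247,"tz":0,"rx":0,"ry":0,"rz":0.883}]'

```text
time_s: 14.28
tool_pos: [0.4384, 0.3686, 0.1601]
ee_rot: [180.0, 0.0, 21.8]
force: [-0.9, -0.3, 1.1]
gripper_width: 0.399
gripper_force: 0.0
```

```bash
python3 look.py blue 438 369.6 red 451.8 254.7
```

```text
14.275 [0.4384 0.3686 0.1601] [1.7998e+02 2.0000e-02 2.1760e+01]
blue [316. 224.] [4.3763e+02 3.6849e+02 2.1090e+01 1.3000e-01]
red [443. 256.] [4.5165e+02 2.5412e+02 1.1505e+02 5.0000e-02]
```

Call:
apply_moves --series '[{"tx":0,"ty":-0.0006,"tz":-0.06,"rx":0,"ry":0,"rz":0},{"tx":0,"ty":-0.0006,"tz":-0.1,"rx":0,"ry":0,"rz":0},{"tx":0,"ty":-0.0006,"tz":-0.124,"rx":0,"ry":0,"rz":0},{"tx":0,"ty":-0.0006,"tz":-0.124,"rx":0,"ry":0,"rz":0},{"tx":0,"ty":-0.0006,"tz":-0.124,"rx":0,"ry":0,"rz":0}]'

```text
time_s: 14.95
tool_pos: [0.4391, 0.3691, 0.0377]
ee_rot: [-180.0, -0.1, 21.8]
force: [0.5, 0.2, 0.8]
gripper_width: 0.403
gripper_force: 0.0
```

Call:
apply_moves --claw 0 --series '[{"tx":0,"ty":0,"tz":0,"rx":0,"ry":0,"rz":0},{"tx":0,"ty":0,"tz":0,"rx":0,"ry":0,"rz":0},{"tx":0,"ty":0,"tz":0,"rx":0,"ry":0,"rz":0},{"tx":0,"ty":0,"tz":0,"rx":0,"ry":0,"rz":0},{"tx":0,"ty":0,"tz":0,"rx":0,"ry":0,"rz":0}]'

```text
time_s: 15.58
tool_pos: [0.4393, 0.3699, 0.0384]
ee_rot: [-180.0, -0.2, 21.9]
force: [0.0, 0.4, 6.7]
gripper_width: 0.133
gripper_force: 41.2
```

Call:
apply_moves --series '[{"tx":0,"ty":0,"tz":0.06,"rx":0,"ry":0,"rz":0},{"tx":0,"ty":0,"tz":0.12,"rx":0,"ry":0,"rz":0},{"tx":0.1604,"ty":-0.4204,"tz":0.12,"rx":0,"ry":0,"rz":-0.883},{"tx":0.1604,"ty":-0.4204,"tz":0.12,"rx":0,"ry":0,"rz":-0.883},{"tx":0.1604,"ty":-0.4204,"tz":0.12,"rx":0,"ry":0,"rz":-0.883},{"tx":0.1604,"ty":-0.4204,"tz":0.12,"rx":0,"ry":0,"rz":-0.883},{"tx":0.1604,"ty":-0.4204,"tz":0.12,"rx":0,"ry":0,"rz":-0.883},{"tx":0.1604,"ty":-0.4204,"tz":0.12,"rx":0,"ry":0,"rz":-0.883},{"tx":0.1604,"ty":-0.4204,"tz":0.12,"rx":0,"ry":0,"rz":-0.883},{"tx":0.1604,"ty":-0.4204,"tz":0.12,"rx":0,"ry":0,"rz":-0.883},{"tx":0.1604,"ty":-0.4204,"tz":0.12,"rx":0,"ry":0,"rz":-0.883},{"tx":0.1604,"ty":-0.4204,"tz":0.12,"rx":0,"ry":0,"rz":-0.883}]'

```text
time_s: 17.08
tool_pos: [0.5978, -0.0498, 0.156]
ee_rot: [-180.0, 0.1, -4.6]
force: [-0.0, 1.2, -0.9]
gripper_width: 0.128
gripper_force: 40.3
```

Call:
apply_moves --series '[{"tx":0.001,"ty":0,"tz":-0.05,"rx":0,"ry":0,"rz":0},{"tx":0.001,"ty":0,"tz":-0.075,"rx":0,"ry":0,"rz":0},{"tx":0.001,"ty":0,"tz":-0.085,"rx":0,"ry":0,"rz":0},{"tx":0.001,"ty":0,"tz":-0.095,"rx":0,"ry":0,"rz":0},{"tx":0.001,"ty":0,"tz":-0.105,"rx":0,"ry":0,"rz":0},{"tx":0.001,"ty":0,"tz":-0.112,"rx":0,"ry":0,"rz":0},{"tx":0.001,"ty":0,"tz":-0.115,"rx":0,"ry":0,"rz":0},{"tx":0.001,"ty":0,"tz":-0.115,"rx":0,"ry":0,"rz":0}]'

```text
time_s: 18.08
tool_pos: [0.6002, -0.0514, 0.0444]
ee_rot: [-180.0, -0.0, -4.6]
force: [-6.7, 1.6, 12.9]
gripper_width: 0.126
gripper_force: 42.1
```

Call:
apply_moves --claw 0.35 --series '[{"tx":0,"ty":0,"tz":0.003,"rx":0,"ry":0,"rz":0},{"tx":0,"ty":0,"tz":0.003,"rx":0,"ry":0,"rz":0},{"tx":0,"ty":0,"tz":0.003,"rx":0,"ry":0,"rz":0},{"tx":0,"ty":0,"tz":0.03,"rx":0,"ry":0,"rz":0},{"tx":0,"ty":0,"tz":0.08,"rx":0,"ry":0,"rz":0},{"tx":0,"ty":0,"tz":0.119,"rx":0,"ry":0,"rz":0}]'

```text
time_s: 18.82
tool_pos: [0.5996, -0.0514, 0.1618]
ee_rot: [180.0, -0.0, -4.6]
force: [1.1, 0.4, 0.1]
gripper_width: 0.351
gripper_force: 0.0
```

Call:
apply_moves --claw 0.4 --series '[{"tx":-0.06,"ty":0.13,"tz":0,"rx":0,"ry":0,"rz":0.997},{"tx":-0.06,"ty":0.13,"tz":0,"rx":0,"ry":0,"rz":0.997},{"tx":-0.06,"ty":0.13,"tz":0,"rx":0,"ry":0,"rz":0.997}]'

```text
time_s: 19.2
tool_pos: [0.5378, 0.0811, 0.1599]
ee_rot: [-180.0, 0.0, 25.7]
force: [1.0, -0.3, 0.0]
gripper_width: 0.398
gripper_force: 0.0
```

Call:
apply_moves --series '[{"tx":-0.0877,"ty":0.1759,"tz":0,"rx":0,"ry":0,"rz":0.997},{"tx":-0.0877,"ty":0.1759,"tz":0,"rx":0,"ry":0,"rz":0.997},{"tx":-0.0877,"ty":0.1759,"tz":0,"rx":0,"ry":0,"rz":0.997},{"tx":-0.0877,"ty":0.1759,"tz":0,"rx":0,"ry":0,"rz":0.997}]'

```text
time_s: 19.7
tool_pos: [0.4499, 0.2571, 0.16]
ee_rot: [-180.0, 0.0, 55.5]
force: [0.2, -1.0, -0.1]
gripper_width: 0.401
gripper_force: 0.0
```

Call:
apply_moves --series '[{"tx":0,"ty":0,"tz":0,"rx":0,"ry":0,"rz":0.997},{"tx":0,"ty":0,"tz":0,"rx":0,"ry":0,"rz":0.997},{"tx":0,"ty":0,"tz":0,"rx":0,"ry":0,"rz":0.997}]'

```text
time_s: 20.08
tool_pos: [0.4521, 0.2537, 0.16]
ee_rot: [-180.0, 0.0, 85.3]
force: [0.5, 0.6, -0.8]
gripper_width: 0.394
gripper_force: 0.0
```

Call:
apply_moves --series '[{"tx":0,"ty":0,"tz":0,"rx":0,"ry":0,"rz":0.997},{"tx":0,"ty":0,"tz":0,"rx":0,"ry":0,"rz":0.997},{"tx":0,"ty":0,"tz":0,"rx":0,"ry":0,"rz":0.997},{"tx":0,"ty":0,"tz":0,"rx":0,"ry":0,"rz":0.997}]'

```text
time_s: 20.58
tool_pos: [0.4521, 0.2537, 0.16]
ee_rot: [-180.0, 0.0, 114.8]
force: [0.1, -0.1, -0.4]
gripper_width: 0.401
gripper_force: 0.0
```

```bash
python3 look.py red 451.8 254.5 yellow 450.6 158.8 white 541.6 382 green 556.8 158.8
```

```text
20.575 [0.4521 0.2537 0.16  ] [-1.7998e+02  2.0000e-02  1.1479e+02]
red [318. 222.] [4.5190e+02 2.5437e+02 1.1454e+02 9.0000e-02]
yellow [274. 312.] [450.63 158.73 117.64   0.58]
white [489. 126.] [5.4176e+02 3.8155e+02 1.3899e+02 3.0000e-02]
green [375. 353.] [544.43 146.27  32.99   0.94]
```

Call:
apply_moves --series '[{"tx":0,"ty":0,"tz":-0.06,"rx":0,"ry":0,"rz":0},{"tx":0,"ty":0,"tz":-0.1,"rx":0,"ry":0,"rz":0},{"tx":0,"ty":0,"tz":-0.124,"rx":0,"ry":0,"rz":0},{"tx":0,"ty":0,"tz":-0.124,"rx":0,"ry":0,"rz":0},{"tx":0,"ty":0,"tz":-0.124,"rx":0,"ry":0,"rz":0}]'

```text
time_s: 21.25
tool_pos: [0.4527, 0.2548, 0.0375]
ee_rot: [179.9, 0.0, 114.9]
force: [0.8, 0.4, -0.4]
gripper_width: 0.398
gripper_force: 0.0
```

Call:
apply_moves --claw 0 --series '[{"tx":0,"ty":0,"tz":0,"rx":0,"ry":0,"rz":0},{"tx":0,"ty":0,"tz":0,"rx":0,"ry":0,"rz":0},{"tx":0,"ty":0,"tz":0,"rx":0,"ry":0,"rz":0},{"tx":0,"ty":0,"tz":0,"rx":0,"ry":0,"rz":0},{"tx":0,"ty":0,"tz":0,"rx":0,"ry":0,"rz":0}]'

```text
time_s: 21.88
tool_pos: [0.453, 0.2551, 0.038]
ee_rot: [179.8, 0.0, 115.0]
force: [-0.7, -0.6, 5.5]
gripper_width: 0.131
gripper_force: 41.5
```

Call:
apply_moves --series '[{"tx":0,"ty":0,"tz":0.06,"rx":0,"ry":0,"rz":0},{"tx":0,"ty":0,"tz":0.12,"rx":0,"ry":0,"rz":0},{"tx":0.05,"ty":-0.2,"tz":0.12,"rx":0,"ry":0,"rz":1},{"tx":0.05,"ty":-0.2,"tz":0.12,"rx":0,"ry":0,"rz":1},{"tx":0.05,"ty":-0.2,"tz":0.12,"rx":0,"ry":0,"rz":1},{"tx":0.05,"ty":-0.2,"tz":0.12,"rx":0,"ry":0,"rz":1}]'

```text
time_s: 22.62
tool_pos: [0.5016, 0.0526, 0.1562]
ee_rot: [-180.0, -0.0, 145.0]
force: [0.0, 0.7, -0.7]
gripper_width: 0.133
gripper_force: 40.6
```

Call:
apply_moves --series '[{"tx":0.0345,"ty":-0.2053,"tz":0,"rx":0,"ry":0,"rz":1},{"tx":0.0345,"ty":-0.2053,"tz":0,"rx":0,"ry":0,"rz":1},{"tx":0.0345,"ty":-0.2053,"tz":0,"rx":0,"ry":0,"rz":1},{"tx":0.0345,"ty":-0.2053,"tz":0,"rx":0,"ry":0,"rz":1},{"tx":0.0345,"ty":-0.2053,"tz":0,"rx":0,"ry":0,"rz":1},{"tx":0.0345,"ty":-0.2053,"tz":0,"rx":0,"ry":0,"rz":1}]'

```text
time_s: 23.38
tool_pos: [0.5358, -0.1502, 0.1559]
ee_rot: [180.0, -0.1, 175.0]
force: [0.8, -0.1, -0.5]
gripper_width: 0.125
gripper_force: 40.6
```

Call:
apply_moves --series '[{"tx":0,"ty":0,"tz":-0.05,"rx":0,"ry":0,"rz":0.013},{"tx":0,"ty":0,"tz":-0.075,"rx":0,"ry":0,"rz":0.013},{"tx":0,"ty":0,"tz":-0.085,"rx":0,"ry":0,"rz":0.013},{"tx":0,"ty":0,"tz":-0.095,"rx":0,"ry":0,"rz":0.013},{"tx":0,"ty":0,"tz":-0.105,"rx":0,"ry":0,"rz":0.013},{"tx":0,"ty":0,"tz":-0.112,"rx":0,"ry":0,"rz":0.013},{"tx":0,"ty":0,"tz":-0.115,"rx":0,"ry":0,"rz":0.013},{"tx":0,"ty":0,"tz":-0.115,"rx":0,"ry":0,"rz":0.013}]'

```text
time_s: 24.38
tool_pos: [0.5369, -0.1513, 0.0439]
ee_rot: [-180.0, -0.0, 175.4]
force: [-6.8, 2.1, 12.5]
gripper_width: 0.128
gripper_force: 42.5
```

Call:
apply_moves --claw 0.35 --series '[{"tx":0,"ty":0,"tz":0.003,"rx":0,"ry":0,"rz":0},{"tx":0,"ty":0,"tz":0.003,"rx":0,"ry":0,"rz":0},{"tx":0,"ty":0,"tz":0.003,"rx":0,"ry":0,"rz":0},{"tx":0,"ty":0,"tz":0.03,"rx":0,"ry":0,"rz":0},{"tx":0,"ty":0,"tz":0.08,"rx":0,"ry":0,"rz":0},{"tx":0,"ty":0,"tz":0.119,"rx":0,"ry":0,"rz":0}]'

```text
time_s: 25.12
tool_pos: [0.5364, -0.1508, 0.1618]
ee_rot: [-180.0, 0.0, 175.4]
force: [0.5, 0.3, 0.9]
gripper_width: 0.351
gripper_force: 0.0
```

Call:
apply_moves --claw 0.4 --series '[{"tx":0,"ty":0.28,"tz":0,"rx":0,"ry":0,"rz":-0.61},{"tx":0,"ty":0.28,"tz":0,"rx":0,"ry":0,"rz":-0.61},{"tx":0,"ty":0.28,"tz":0,"rx":0,"ry":0,"rz":-0.61},{"tx":0,"ty":0.28,"tz":0,"rx":0,"ry":0,"rz":-0.61},{"tx":0,"ty":0.28,"tz":0,"rx":0,"ry":0,"rz":-0.61}]'

```text
time_s: 25.75
tool_pos: [0.5356, 0.132, 0.1601]
ee_rot: [180.0, -0.0, 157.2]
force: [-0.1, -0.3, -0.2]
gripper_width: 0.404
gripper_force: 0.0
```

Call:
apply_moves --series '[{"tx":0.0055,"ty":0.2526,"tz":0,"rx":0,"ry":0,"rz":-0.607},{"tx":0.0055,"ty":0.2526,"tz":0,"rx":0,"ry":0,"rz":-0.607},{"tx":0.0055,"ty":0.2526,"tz":0,"rx":0,"ry":0,"rz":-0.607},{"tx":0.0055,"ty":0.2526,"tz":0,"rx":0,"ry":0,"rz":-0.607},{"tx":0.0055,"ty":0.2526,"tz":0,"rx":0,"ry":0,"rz":-0.607},{"tx":0.0055,"ty":0.2526,"tz":0,"rx":0,"ry":0,"rz":-0.607},{"tx":0.0055,"ty":0.2526,"tz":0,"rx":0,"ry":0,"rz":-0.607}]'

```text
time_s: 26.62
tool_pos: [0.5418, 0.3805, 0.16]
ee_rot: [-180.0, 0.0, 138.8]
force: [-1.1, -0.6, -0.4]
gripper_width: 0.401
gripper_force: 0.0
```

```bash
python3 look.py white 541.7 381.8
```

```text
26.625 [0.5418 0.3805 0.16  ] [-179.95    0.    138.8 ]
white [320. 222.] [5.4174e+02 3.8115e+02 1.3888e+02 2.0000e-02]
```

Call:
apply_moves --series '[{"tx":0,"ty":-0.0005,"tz":-0.06,"rx":0,"ry":0,"rz":0},{"tx":0,"ty":-0.0005,"tz":-0.1,"rx":0,"ry":0,"rz":0},{"tx":0,"ty":-0.0005,"tz":-0.124,"rx":0,"ry":0,"rz":0},{"tx":0,"ty":-0.0005,"tz":-0.124,"rx":0,"ry":0,"rz":0},{"tx":0,"ty":-0.0005,"tz":-0.124,"rx":0,"ry":0,"rz":0}]'

```text
time_s: 27.3
tool_pos: [0.5428, 0.3811, 0.0379]
ee_rot: [179.9, 0.0, 138.8]
force: [0.3, 0.4, 0.5]
gripper_width: 0.4
gripper_force: 0.0
```

Call:
apply_moves --claw 0 --series '[{"tx":0,"ty":0,"tz":0,"rx":0,"ry":0,"rz":0},{"tx":0,"ty":0,"tz":0,"rx":0,"ry":0,"rz":0},{"tx":0,"ty":0,"tz":0,"rx":0,"ry":0,"rz":0},{"tx":0,"ty":0,"tz":0,"rx":0,"ry":0,"rz":0},{"tx":0,"ty":0,"tz":0,"rx":0,"ry":0,"rz":0}]'

```text
time_s: 27.92
tool_pos: [0.543, 0.382, 0.0385]
ee_rot: [179.8, 0.1, 138.9]
force: [-0.3, -0.9, 5.6]
gripper_width: 0.126
gripper_force: 41.1
```

Call:
apply_moves --series '[{"tx":0,"ty":0,"tz":0.06,"rx":0,"ry":0,"rz":0},{"tx":0,"ty":0,"tz":0.12,"rx":0,"ry":0,"rz":0},{"tx":0,"ty":-0.24,"tz":0.12,"rx":0,"ry":0,"rz":0.61},{"tx":0,"ty":-0.24,"tz":0.12,"rx":0,"ry":0,"rz":0.61},{"tx":0,"ty":-0.24,"tz":0.12,"rx":0,"ry":0,"rz":0.61},{"tx":0,"ty":-0.24,"tz":0.12,"rx":0,"ry":0,"rz":0.61}]'

```text
time_s: 28.68
tool_pos: [0.5411, 0.1394, 0.1563]
ee_rot: [-180.0, 0.0, 157.2]
force: [0.7, 0.1, -1.3]
gripper_width: 0.132
gripper_force: 40.2
```

Call:
apply_moves --series '[{"tx":-0.0013,"ty":-0.2402,"tz":0,"rx":0,"ry":0,"rz":0.607},{"tx":-0.0013,"ty":-0.2402,"tz":0,"rx":0,"ry":0,"rz":0.607},{"tx":-0.0013,"ty":-0.2402,"tz":0,"rx":0,"ry":0,"rz":0.607},{"tx":-0.0013,"ty":-0.2402,"tz":0,"rx":0,"ry":0,"rz":0.607},{"tx":-0.0013,"ty":-0.2402,"tz":0,"rx":0,"ry":0,"rz":0.607},{"tx":-0.0013,"ty":-0.2402,"tz":0,"rx":0,"ry":0,"rz":0.607},{"tx":-0.0013,"ty":-0.2402,"tz":0,"rx":0,"ry":0,"rz":0.607}]'

```text
time_s: 29.55
tool_pos: [0.5403, -0.0975, 0.1561]
ee_rot: [180.0, -0.0, 175.5]
force: [-0.8, 0.4, -0.6]
gripper_width: 0.127
gripper_force: 40.3
```

Call:
apply_moves --series '[{"tx":0.0005,"ty":0,"tz":-0.05,"rx":0,"ry":0,"rz":0},{"tx":0.0005,"ty":0,"tz":-0.075,"rx":0,"ry":0,"rz":0},{"tx":0.0005,"ty":0,"tz":-0.085,"rx":0,"ry":0,"rz":0},{"tx":0.0005,"ty":0,"tz":-0.095,"rx":0,"ry":0,"rz":0},{"tx":0.0005,"ty":0,"tz":-0.105,"rx":0,"ry":0,"rz":0},{"tx":0.0005,"ty":0,"tz":-0.112,"rx":0,"ry":0,"rz":0},{"tx":0.0005,"ty":0,"tz":-0.115,"rx":0,"ry":0,"rz":0},{"tx":0.0005,"ty":0,"tz":-0.115,"rx":0,"ry":0,"rz":0}]'

```text
time_s: 30.55
tool_pos: [0.5417, -0.0994, 0.0444]
ee_rot: [-180.0, -0.0, 175.4]
force: [-7.6, 0.4, 15.1]
gripper_width: 0.125
gripper_force: 42.5
```

Call:
apply_moves --claw 0.35 --series '[{"tx":0,"ty":0,"tz":0.003,"rx":0,"ry":0,"rz":0},{"tx":0,"ty":0,"tz":0.003,"rx":0,"ry":0,"rz":0},{"tx":0,"ty":0,"tz":0.003,"rx":0,"ry":0,"rz":0},{"tx":0,"ty":0,"tz":0.03,"rx":0,"ry":0,"rz":0},{"tx":0,"ty":0,"tz":0.08,"rx":0,"ry":0,"rz":0},{"tx":0,"ty":0,"tz":0.119,"rx":0,"ry":0,"rz":0}]'

```text
time_s: 31.3
tool_pos: [0.5411, -0.0989, 0.1618]
ee_rot: [-180.0, 0.0, 175.4]
force: [0.2, 0.6, -0.1]
gripper_width: 0.352
gripper_force: 0.0
```

Call:
apply_moves --claw 0.4 --series '[{"tx":-0.045,"ty":0.13,"tz":0,"rx":0,"ry":0,"rz":-0.952},{"tx":-0.045,"ty":0.13,"tz":0,"rx":0,"ry":0,"rz":-0.952},{"tx":-0.045,"ty":0.13,"tz":0,"rx":0,"ry":0,"rz":-0.952},{"tx":-0.045,"ty":0.13,"tz":0,"rx":0,"ry":0,"rz":-0.952}]'

```text
time_s: 31.8
tool_pos: [0.4954, 0.0322, 0.16]
ee_rot: [-180.0, -0.0, 147.1]
force: [0.3, 0.1, 0.7]
gripper_width: 0.399
gripper_force: 0.0
```

Call:
apply_moves --series '[{"tx":-0.0453,"ty":0.1277,"tz":0,"rx":0,"ry":0,"rz":-0.952},{"tx":-0.0453,"ty":0.1277,"tz":0,"rx":0,"ry":0,"rz":-0.952},{"tx":-0.0453,"ty":0.1277,"tz":0,"rx":0,"ry":0,"rz":-0.952},{"tx":-0.0453,"ty":0.1277,"tz":0,"rx":0,"ry":0,"rz":-0.952},{"tx":-0.0453,"ty":0.1277,"tz":0,"rx":0,"ry":0,"rz":-0.952},{"tx":-0.0453,"ty":0.1277,"tz":0,"rx":0,"ry":0,"rz":-0.952}]'

```text
time_s: 32.55
tool_pos: [0.4512, 0.1578, 0.1603]
ee_rot: [-180.0, 0.0, 118.3]
force: [-0.4, 0.2, 0.2]
gripper_width: 0.402
gripper_force: 0.0
```

```bash
python3 look.py yellow 450.6 158.8
```

```text
32.55 [0.4512 0.1578 0.1603] [-1.7999e+02  1.0000e-02  1.1826e+02]
yellow [318. 222.] [4.5062e+02 1.5839e+02 1.1868e+02 1.0000e-01]
```

Yellow is where I expected it. Its socket is at (0.5942, -0.1033), a shift of (0.1436, -0.2621).

Call:
apply_moves --series '[{"tx":0,"ty":0,"tz":-0.06,"rx":0,"ry":0,"rz":0},{"tx":0,"ty":0,"tz":-0.1,"rx":0,"ry":0,"rz":0},{"tx":0,"ty":0,"tz":-0.124,"rx":0,"ry":0,"rz":0},{"tx":0,"ty":0,"tz":-0.124,"rx":0,"ry":0,"rz":0},{"tx":0,"ty":0,"tz":-0.124,"rx":0,"ry":0,"rz":0}]'

```text
time_s: 33.22
tool_pos: [0.4517, 0.1587, 0.0375]
ee_rot: [179.9, 0.0, 118.3]
force: [-0.4, 0.5, 0.6]
gripper_width: 0.398
gripper_force: 0.0
```

Call:
apply_moves --claw 0 --series '[{"tx":0,"ty":0,"tz":0,"rx":0,"ry":0,"rz":0},{"tx":0,"ty":0,"tz":0,"rx":0,"ry":0,"rz":0},{"tx":0,"ty":0,"tz":0,"rx":0,"ry":0,"rz":0},{"tx":0,"ty":0,"tz":0,"rx":0,"ry":0,"rz":0},{"tx":0,"ty":0,"tz":0,"rx":0,"ry":0,"rz":0}]'

```text
time_s: 33.85
tool_pos: [0.452, 0.1591, 0.038]
ee_rot: [179.8, 0.1, 118.3]
force: [-0.5, -1.1, 5.6]
gripper_width: 0.128
gripper_force: 41.6
```

Call:
apply_moves --series '[{"tx":0,"ty":0,"tz":0.06,"rx":0,"ry":0,"rz":0},{"tx":0,"ty":0,"tz":0.12,"rx":0,"ry":0,"rz":0},{"tx":0.06,"ty":-0.12,"tz":0.12,"rx":0,"ry":0,"rz":0.952},{"tx":0.06,"ty":-0.12,"tz":0.12,"rx":0,"ry":0,"rz":0.952},{"tx":0.06,"ty":-0.12,"tz":0.12,"rx":0,"ry":0,"rz":0.952},{"tx":0.06,"ty":-0.12,"tz":0.12,"rx":0,"ry":0,"rz":0.952}]'

```text
time_s: 34.6
tool_pos: [0.5107, 0.0377, 0.1561]
ee_rot: [-180.0, -0.0, 146.6]
force: [-1.0, -0.2, -0.6]
gripper_width: 0.125
gripper_force: 40.7
```

Call:
apply_moves --series '[{"tx":0.0836,"ty":-0.1421,"tz":0,"rx":0,"ry":0,"rz":0.952},{"tx":0.0836,"ty":-0.1421,"tz":0,"rx":0,"ry":0,"rz":0.952},{"tx":0.0836,"ty":-0.1421,"tz":0,"rx":0,"ry":0,"rz":0.952},{"tx":0.0836,"ty":-0.1421,"tz":0,"rx":0,"ry":0,"rz":0.952},{"tx":0.0836,"ty":-0.1421,"tz":0,"rx":0,"ry":0,"rz":0.952},{"tx":0.0836,"ty":-0.1421,"tz":0,"rx":0,"ry":0,"rz":0.952},{"tx":0.0836,"ty":-0.1421,"tz":0,"rx":0,"ry":0,"rz":0.952}]'

```text
time_s: 35.48
tool_pos: [0.5938, -0.1021, 0.1564]
ee_rot: [180.0, -0.0, 175.4]
force: [-0.4, 0.8, -1.5]
gripper_width: 0.128
gripper_force: 40.8
```

Call:
apply_moves --series '[{"tx":0,"ty":0,"tz":-0.05,"rx":0,"ry":0,"rz":0},{"tx":0,"ty":0,"tz":-0.075,"rx":0,"ry":0,"rz":0},{"tx":0,"ty":0,"tz":-0.085,"rx":0,"ry":0,"rz":0},{"tx":0,"ty":0,"tz":-0.095,"rx":0,"ry":0,"rz":0},{"tx":0,"ty":0,"tz":-0.105,"rx":0,"ry":0,"rz":0},{"tx":0,"ty":0,"tz":-0.112,"rx":0,"ry":0,"rz":0},{"tx":0,"ty":0,"tz":-0.115,"rx":0,"ry":0,"rz":0},{"tx":0,"ty":0,"tz":-0.115,"rx":0,"ry":0,"rz":0}]'

```text
time_s: 36.48
tool_pos: [0.5951, -0.1037, 0.0439]
ee_rot: [-180.0, 0.0, 175.4]
force: [-4.5, 1.6, 8.8]
gripper_width: 0.13
gripper_force: 42.2
```

Call:
apply_moves --claw 0.35 --series '[{"tx":0,"ty":0,"tz":0.003,"rx":0,"ry":0,"rz":0},{"tx":0,"ty":0,"tz":0.003,"rx":0,"ry":0,"rz":0},{"tx":0,"ty":0,"tz":0.003,"rx":0,"ry":0,"rz":0},{"tx":0,"ty":0,"tz":0.03,"rx":0,"ry":0,"rz":0},{"tx":0,"ty":0,"tz":0.08,"rx":0,"ry":0,"rz":0},{"tx":0,"ty":0,"tz":0.119,"rx":0,"ry":0,"rz":0}]'

```text
time_s: 37.22
tool_pos: [0.5944, -0.1033, 0.1618]
ee_rot: [-180.0, 0.0, 175.4]
force: [-0.7, 0.3, 0.2]
gripper_width: 0.346
gripper_force: 0.0
```

Call:
apply_moves --claw 0.4 --series '[{"tx":-0.018,"ty":0.13,"tz":0,"rx":0,"ry":0,"rz":-0.52},{"tx":-0.018,"ty":0.13,"tz":0,"rx":0,"ry":0,"rz":-0.52},{"tx":-0.018,"ty":0.13,"tz":0,"rx":0,"ry":0,"rz":-0.52}]'

```text
time_s: 37.6
tool_pos: [0.5754, 0.0297, 0.16]
ee_rot: [180.0, -0.0, 160.0]
force: [0.8, -0.2, 0.3]
gripper_width: 0.398
gripper_force: 0.0
```

Call:
apply_moves --series '[{"tx":-0.0194,"ty":0.1321,"tz":0,"rx":0,"ry":0,"rz":-0.52},{"tx":-0.0194,"ty":0.1321,"tz":0,"rx":0,"ry":0,"rz":-0.52},{"tx":-0.0194,"ty":0.1321,"tz":0,"rx":0,"ry":0,"rz":-0.52},{"tx":-0.0194,"ty":0.1321,"tz":0,"rx":0,"ry":0,"rz":-0.52},{"tx":-0.0194,"ty":0.1321,"tz":0,"rx":0,"ry":0,"rz":-0.52}]'

```text
time_s: 38.22
tool_pos: [0.5572, 0.1574, 0.1601]
ee_rot: [-180.0, 0.0, 144.1]
force: [-0.2, 0.9, 0.3]
gripper_width: 0.401
gripper_force: 0.0
```

```bash
python3 look.py green 556.8 158.8
```

```text
38.225 [0.5572 0.1574 0.1601] [-1.7996e+02  1.0000e-02  1.4413e+02]
green [320. 222.] [5.5685e+02 1.5856e+02 1.4345e+02 1.7000e-01]
```

Call:
apply_moves --series '[{"tx":0,"ty":0,"tz":-0.06,"rx":0,"ry":0,"rz":0},{"tx":0,"ty":0,"tz":-0.1,"rx":0,"ry":0,"rz":0},{"tx":0,"ty":0,"tz":-0.124,"rx":0,"ry":0,"rz":0},{"tx":0,"ty":0,"tz":-0.124,"rx":0,"ry":0,"rz":0},{"tx":0,"ty":0,"tz":-0.124,"rx":0,"ry":0,"rz":0}]'

```text
time_s: 38.9
tool_pos: [0.558, 0.1583, 0.0377]
ee_rot: [179.9, 0.1, 144.1]
force: [-0.3, 0.2, -0.1]
gripper_width: 0.402
gripper_force: 0.0
```

Call:
apply_moves --claw 0 --series '[{"tx":0,"ty":0,"tz":0,"rx":0,"ry":0,"rz":0},{"tx":0,"ty":0,"tz":0,"rx":0,"ry":0,"rz":0},{"tx":0,"ty":0,"tz":0,"rx":0,"ry":0,"rz":0},{"tx":0,"ty":0,"tz":0,"rx":0,"ry":0,"rz":0},{"tx":0,"ty":0,"tz":0,"rx":0,"ry":0,"rz":0}]'

```text
time_s: 39.52
tool_pos: [0.5583, 0.159, 0.0382]
ee_rot: [179.9, 0.1, 144.2]
force: [0.0, -0.6, 5.7]
gripper_width: 0.127
gripper_force: 40.8
```

Call:
apply_moves --series '[{"tx":0,"ty":0,"tz":0.06,"rx":0,"ry":0,"rz":0},{"tx":0,"ty":0,"tz":0.12,"rx":0,"ry":0,"rz":0},{"tx":-0.006,"ty":-0.1,"tz":0.12,"rx":0,"ry":0,"rz":0.52},{"tx":-0.006,"ty":-0.1,"tz":0.12,"rx":0,"ry":0,"rz":0.52},{"tx":-0.006,"ty":-0.1,"tz":0.12,"rx":0,"ry":0,"rz":0.52}]'

```text
time_s: 40.15
tool_pos: [0.5504, 0.057, 0.1562]
ee_rot: [-180.0, -0.0, 159.6]
force: [-0.9, 0.9, -1.4]
gripper_width: 0.126
gripper_force: 39.9
```

Call:
apply_moves --series '[{"tx":-0.0062,"ty":-0.1059,"tz":0,"rx":0,"ry":0,"rz":0.52},{"tx":-0.0062,"ty":-0.1059,"tz":0,"rx":0,"ry":0,"rz":0.52},{"tx":-0.0062,"ty":-0.1059,"tz":0,"rx":0,"ry":0,"rz":0.52},{"tx":-0.0062,"ty":-0.1059,"tz":0,"rx":0,"ry":0,"rz":0.52},{"tx":-0.0062,"ty":-0.1059,"tz":0,"rx":0,"ry":0,"rz":0.52}]'

```text
time_s: 40.78
tool_pos: [0.5446, -0.0456, 0.1561]
ee_rot: [180.0, -0.0, 175.5]
force: [0.1, 0.7, -0.4]
gripper_width: 0.128
gripper_force: 39.9
```

Call:
apply_moves --series '[{"tx":0.0005,"ty":0,"tz":-0.05,"rx":0,"ry":0,"rz":0},{"tx":0.0005,"ty":0,"tz":-0.075,"rx":0,"ry":0,"rz":0},{"tx":0.0005,"ty":0,"tz":-0.085,"rx":0,"ry":0,"rz":0},{"tx":0.0005,"ty":0,"tz":-0.095,"rx":0,"ry":0,"rz":0},{"tx":0.0005,"ty":0,"tz":-0.105,"rx":0,"ry":0,"rz":0},{"tx":0.0005,"ty":0,"tz":-0.112,"rx":0,"ry":0,"rz":0},{"tx":0.0005,"ty":0,"tz":-0.115,"rx":0,"ry":0,"rz":0},{"tx":0.0005,"ty":0,"tz":-0.115,"rx":0,"ry":0,"rz":0}]'

```text
time_s: 41.78
tool_pos: [0.5463, -0.0472, 0.0442]
ee_rot: [-180.0, 0.1, 175.4]
force: [-5.5, 1.6, 13.4]
gripper_width: 0.126
gripper_force: 41.7
```

Call:
apply_moves --claw 0.35 --series '[{"tx":0,"ty":0,"tz":0.003,"rx":0,"ry":0,"rz":0},{"tx":0,"ty":0,"tz":0.003,"rx":0,"ry":0,"rz":0},{"tx":0,"ty":0,"tz":0.003,"rx":0,"ry":0,"rz":0},{"tx":0,"ty":0,"tz":0.03,"rx":0,"ry":0,"rz":0},{"tx":0,"ty":0,"tz":0.08,"rx":0,"ry":0,"rz":0},{"tx":0,"ty":0,"tz":0.139,"rx":0,"ry":0,"rz":0},{"tx":0.05,"ty":-0.06,"tz":0.179,"rx":0,"ry":0,"rz":-1},{"tx":0.115,"ty":-0.062,"tz":0.179,"rx":0,"ry":0,"rz":-1},{"tx":0.115,"ty":-0.062,"tz":0.179,"rx":0,"ry":0,"rz":-1}]'

```text
time_s: 42.9
tool_pos: [0.6626, -0.1104, 0.2206]
ee_rot: [180.0, 0.1, 145.0]
force: [-0.4, 0.7, 0.1]
gripper_width: 0.351
gripper_force: 0.0
```

Call:
apply_moves --series '[{"tx":0,"ty":0,"tz":0,"rx":0,"ry":0,"rz":-1},{"tx":0,"ty":0,"tz":0,"rx":0,"ry":0,"rz":-1},{"tx":0,"ty":0,"tz":0,"rx":0,"ry":0,"rz":-1}]'

```text
time_s: 43.28
tool_pos: [0.66, -0.1091, 0.2194]
ee_rot: [-179.9, -0.0, 115.1]
force: [-0.4, -0.7, 0.9]
gripper_width: 0.351
gripper_force: 0.0
```

Call:
apply_moves --series '[{"tx":0,"ty":0,"tz":0,"rx":0,"ry":0,"rz":-1},{"tx":0,"ty":0,"tz":0,"rx":0,"ry":0,"rz":-1},{"tx":0,"ty":0,"tz":0,"rx":0,"ry":0,"rz":-1},{"tx":0,"ty":0,"tz":0,"rx":0,"ry":0,"rz":-1}]'

```text
time_s: 43.78
tool_pos: [0.6599, -0.109, 0.2197]
ee_rot: [-179.9, -0.0, 85.5]
force: [-0.5, 0.1, -0.2]
gripper_width: 0.352
gripper_force: 0.0
```

```bash
python3 - <<'E'
from h import *
o=readout.get_obs();print(o["tool_pos"],o["ee_rot"])
m=vision.camera_model("wrist");im=vision.get_image("wrist");t=vision.get_image("top")
a=cv2.resize(im,(533,400)); b=cv2.resize(t[130:360,130:520],None,fx=1.366,fy=1.366)
c=np.zeros((600,800,3),np.uint8)
c[:350]=cv2.resize(im[20:370],(800,437))[:350]; s=cv2.resize(t[140:350,120:500],(452,250)); c[350:,:452]=s
cv2.imwrite("pics/chk.png",c)
# stem top tilt check: handle location
E
```

```text
[ 0.65991821 -0.10902833  0.21967584] [-1.79947373e+02 -8.82534981e-03  8.54878030e+01]
```

View pics/chk.png

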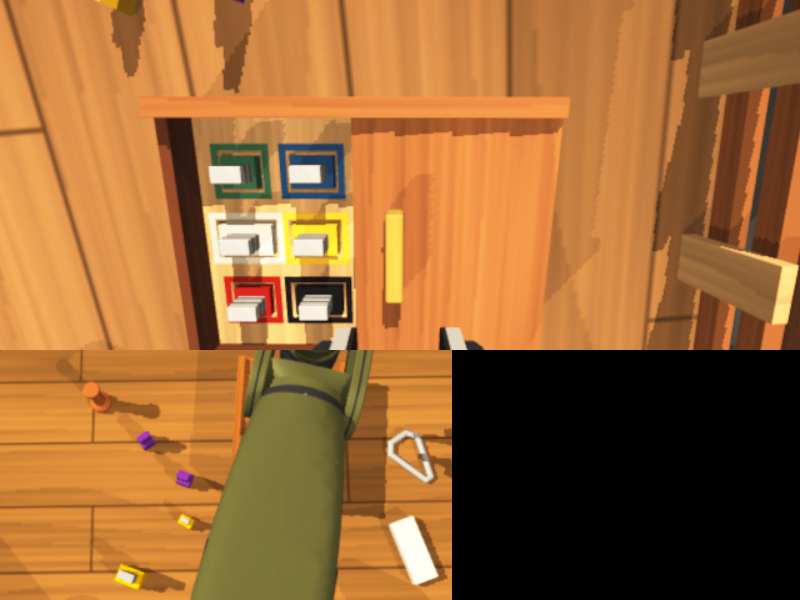

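The picture shows all six chocks seated in their own colours, at crop positions green (238,172), blue (312,172), white (247,240), yellow (317,240), red (252,302) and black (318,302). The cover is still parked open with its handle at (394,255), so I'll close it.

Call:
apply_moves --claw 0.5 --newtons 30 --series '[{"tx":-0.003,"ty":0,"tz":-0.06,"rx":0,"ry":0,"rz":0},{"tx":-0.003,"ty":0,"tz":-0.1,"rx":0,"ry":0,"rz":0},{"tx":-0.003,"ty":0,"tz":-0.136,"rx":0,"ry":0,"rz":0},{"tx":-0.003,"ty":0,"tz":-0.136,"rx":0,"ry":0,"rz":0}]'

```text
time_s: 44.38
tool_pos: [0.6543, -0.1083, 0.0801]
ee_rot: [-179.5, -0.1, 85.5]
force: [-0.3, 0.1, 0.1]
gripper_width: 0.497
gripper_force: 0.0
```

Call:
apply_moves --claw 0 --series '[{"tx":0,"ty":0,"tz":0,"rx":0,"ry":0,"rz":0},{"tx":0,"ty":0,"tz":0,"rx":0,"ry":0,"rz":0},{"tx":0,"ty":0,"tz":0,"rx":0,"ry":0,"rz":0},{"tx":0,"ty":0,"tz":0,"rx":0,"ry":0,"rz":0},{"tx":0,"ty":0,"tz":0,"rx":0,"ry":0,"rz":0}]'

```text
time_s: 45.0
tool_pos: [0.6573, -0.1093, 0.0872]
ee_rot: [180.0, 0.0, 85.4]
force: [-4.8, 1.2, 4.2]
gripper_width: 0.127
gripper_force: 30.8
```

Call:
apply_moves --series '[{"tx":-0.02,"ty":0.0016,"tz":0,"rx":0,"ry":0,"rz":0},{"tx":-0.04,"ty":0.0032,"tz":0,"rx":0,"ry":0,"rz":0},{"tx":-0.06,"ty":0.0048,"tz":0,"rx":0,"ry":0,"rz":0},{"tx":-0.08,"ty":0.0064,"tz":0,"rx":0,"ry":0,"rz":0},{"tx":-0.1,"ty":0.008,"tz":0,"rx":0,"ry":0,"rz":0},{"tx":-0.115,"ty":0.0092,"tz":0,"rx":0,"ry":0,"rz":0},{"tx":-0.122,"ty":0.0098,"tz":0,"rx":0,"ry":0,"rz":0},{"tx":-0.127,"ty":0.0102,"tz":0,"rx":0,"ry":0,"rz":0},{"tx":-0.13,"ty":0.0104,"tz":0,"rx":0,"ry":0,"rz":0},{"tx":-0.132,"ty":0.0106,"tz":0,"rx":0,"ry":0,"rz":0},{"tx":-0.132,"ty":0.0106,"tz":0,"rx":0,"ry":0,"rz":0}]'

```text
time_s: 46.38
tool_pos: [0.5276, -0.0988, 0.0871]
ee_rot: [179.6, 0.0, 85.4]
force: [2.8, 1.3, 6.7]
gripper_width: 0.127
gripper_force: 32.4
```

Call:
apply_moves --series '[{"tx":-0.003,"ty":0.0002,"tz":0,"rx":0,"ry":0,"rz":0},{"tx":-0.003,"ty":0.0002,"tz":0,"rx":0,"ry":0,"rz":0},{"tx":-0.003,"ty":0.0002,"tz":0,"rx":0,"ry":0,"rz":0}]'

```text
time_s: 46.75
tool_pos: [0.5275, -0.0988, 0.0872]
ee_rot: [179.2, 0.0, 85.4]
force: [13.2, 1.3, -2.4]
gripper_width: 0.127
gripper_force: 31.5
```

Call:
apply_moves --claw 0.5 --series '[{"tx":0.003,"ty":0,"tz":0,"rx":0,"ry":0,"rz":0},{"tx":0.003,"ty":0,"tz":0,"rx":0,"ry":0,"rz":0},{"tx":0.005,"ty":0,"tz":0,"rx":0,"ry":0,"rz":0},{"tx":0.005,"ty":0,"tz":0,"rx":0,"ry":0,"rz":0},{"tx":0.005,"ty":0,"tz":0.04,"rx":0,"ry":0,"rz":0},{"tx":0.005,"ty":0,"tz":0.1,"rx":0,"ry":0,"rz":0},{"tx":0.005,"ty":0,"tz":0.16,"rx":0,"ry":0,"rz":0},{"tx":0.005,"ty":-0.03,"tz":0.18,"rx":0,"ry":0,"rz":0},{"tx":0.005,"ty":-0.03,"tz":0.18,"rx":0,"ry":0,"rz":0},{"tx":0.005,"ty":-0.03,"tz":0.18,"rx":0,"ry":0,"rz":0}]'

```text
time_s: 48.0
tool_pos: [0.5264, -0.1278, 0.2627]
ee_rot: [-179.9, -0.1, 85.4]
force: [-0.7, -0.2, -0.3]
gripper_width: 0.497
gripper_force: 0.0
```

```bash
python3 - <<'E'
from h import *
m=vision.camera_model("wrist");im=vision.get_image("wrist");cv2.imwrite("pics/end.png",im)
a=np.radians(-4.6);R=np.array([[np.cos(a),-np.sin(a)],[np.sin(a),np.cos(a)]]);o=np.array([.5673,-.1011])
print("expected handle px",proj(m,np.r_[o+R@[-.04,0],.097]))
hsv=cv2.cvtColor(im,cv2.COLOR_BGR2HSV);mk=cv2.inRange(hsv,(20,150,120),(32,255,255));n,l,s,c=cv2.connectedComponentsWithStats(mk)
for i in range(1,n):
    if s[i,4]>200: print(s[i],c[i])
E
```

```text
expected handle px [[316.84444866 184.21244988]]
[312 151  12  65 727] [317.11416781 182.55983494]
```

View pics/end.png

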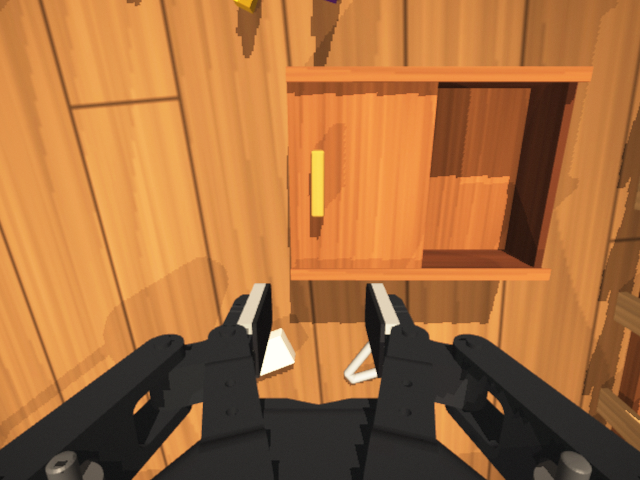

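The cover is fully shut: the handle shows at (317,183), within 2 px of the predicted shut position. The bystanders are unmoved and the arm is clear.

```bash
python3 -c "
from rig import workorder
print(workorder.sign_off())"
```

```text
the job is handed in; nothing more can be done
None
```

I slid the cover fully open, plugged all six chocks home in the sockets of their own colours, slid the cover fully shut, and handed the job in at about 48 s on the robot's clock; the carabiner, grit stone and rivet setter were not touched.

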